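Steady the sprouter stand and build the sprouter on it

TASK

The stand of the terracotta seed sprouter rocks on the worktop: before loading it, screw down its two adjustable feet by their black knobs (clockwise) until all four feet are on the worktop and the stand is level and no longer wobbles. Then set the tall drip tray squarely in the stand's pocket, nest every growing tray that is there on top of it, one on another, and finally put the lid on so that it sits seated and level. Leave the other things on the worktop where they are.

Things in the scene. Friction and masses are not known exactly. Their poses are not given: they have to be found in the camera images.
- stand: The loose stand, 1.8 kg: light-wood plank 170 x 230 x 18 mm (x, y, z), top 48 mm up when level. Origin under its centre, level with the plain feet's undersides. Rubber feet, 28 mm across, at the corners (x, y): plain domed ones at (72, 98) and (-72, -98) mm, screw feet foot_a at (-72, 98), foot_b at (72, -98). It rocks about the plain feet's diagonal while the screw feet are too short.
- pocket (a point): Centre of the pocket's flat floor on the plank's top face, 48 mm above the stand's origin, axes as the stand's, z up. A wooden frame 7 mm high and 6 mm wide bounds the pocket: inside 67 mm along x by 125 mm along y.
- plain_1_tip (a point): Underside centre of the plain foot at (72, 98) mm. The worktop is z = 0.
- plain_2_tip (a point): Underside centre of the plain foot at (-72, -98) mm.
- foot_a (a joint): Turn of screw foot a in rad; grows clockwise seen from above, which drives the foot down 1.6 mm per rad. At 0 the screw foot is as long as the plain feet; it starts between -4.0 and -1.8 (2.9 to 6.4 mm too short); thread ends at -5.5 and +3. Turning takes about 0.04 N m; it stays where it is left.
- foot_a_knob (a point): Centre of the round fluted black knob (42 mm diameter, 30 mm high, axis along the plank's z) of screw foot a, at (-72, 98) mm on the stand. The knob rides up and down with its screw: when the foot is as long as the plain feet, the knob's underside is 14 mm and this centre 29 mm above the plank's top; 1.6 mm more per rad screwed back.
- foot_a_tip (a point): Underside centre of screw foot a, 77 mm below its knob's centre.
- foot_b (a joint): Turn of screw foot b in rad; grows clockwise seen from above, which drives the foot down 1.6 mm per rad. At 0 the screw foot is as long as the plain feet; it starts between -4.0 and -1.8 (2.9 to 6.4 mm too short); thread ends at -5.5 and +3. Turning takes about 0.04 N m; it stays where it is left.
- foot_b_knob (a point): Centre of the round fluted black knob (42 mm diameter, 30 mm high, axis along the plank's z) of screw foot b, at (72, -98) mm on the stand. The knob rides up and down with its screw: when the foot is as long as the plain feet, the knob's underside is 14 mm and this centre 29 mm above the plank's top; 1.6 mm more per rad screwed back.
- foot_b_tip (a point): Underside centre of screw foot b, 77 mm below its knob's centre.
- drip_tray_center (a point): Centre, half-way up, of the drip tray: open terracotta tub 62 mm (x) by 120 mm (y), 56 mm high, walls 4 mm, flat plain bottom without foot or holes, about 0.3 kg. It fits the stand's pocket with 2.5 mm play on each side (y along the pocket's y, either way round). Grip it across its 62 mm width, in the upper half.
- tray_1_center (a point): Centre, half-way up, of a growing tray (may be absent; all alike): open terracotta tray 62 (x) x 120 (y) x 42 mm over all, 0.22 kg, walls 4 mm, drain holes. Its foot, 49 x 107 mm and 6 mm deep, drops into the rim (54 x 112 mm inside) of the drip tray or a growing tray, so each adds 36 mm to the stack. Grip it across its 62 mm near the rim, fingertips above the foot.
- tray_2_center (a point): Centre, half-way up, of a growing tray (may be absent; all alike): open terracotta tray 62 (x) x 120 (y) x 42 mm over all, 0.22 kg, walls 4 mm, drain holes. Its foot, 49 x 107 mm and 6 mm deep, drops into the rim (54 x 112 mm inside) of the drip tray or a growing tray, so each adds 36 mm to the stack. Grip it across its 62 mm near the rim, fingertips above the foot.
- tray_3_center (a point): Centre, half-way up, of a growing tray (may be absent; all alike): open terracotta tray 62 (x) x 120 (y) x 42 mm over all, 0.22 kg, walls 4 mm, drain holes. Its foot, 49 x 107 mm and 6 mm deep, drops into the rim (54 x 112 mm inside) of the drip tray or a growing tray, so each adds 36 mm to the stack. Grip it across its 62 mm near the rim, fingertips above the foot.
- tray_4_center (a point): Centre, half-way up, of a growing tray (may be absent; all alike): open terracotta tray 62 (x) x 120 (y) x 42 mm over all, 0.22 kg, walls 4 mm, drain holes. Its foot, 49 x 107 mm and 6 mm deep, drops into the rim (54 x 112 mm inside) of the drip tray or a growing tray, so each adds 36 mm to the stack. Grip it across its 62 mm near the rim, fingertips above the foot.
- lid_handle (a point): Point in the lid's handle, 33 mm above the lid's underside and 12 mm below the handle's top. Lid: terracotta plate 62 (x) x 120 (y) x 6 mm with a plug 49 x 107 x 6 mm below it, which fits a tray's rim, and on top a block handle 16 (x) x 50 (y) x 33 mm; 45 mm high over all, about 0.25 kg. Grip the handle across its 16 mm.
- lid: The whole lid; origin at the centre of its underside (see lid_handle).
- honey_jar: Bystander at the back of the worktop, not to be moved: glass jar with a metal screw cap, 71 mm diameter, 110 mm high; origin at the centre of its underside.
- tin: Bystander at the back of the worktop, not to be moved: food tin, 58 mm diameter, 72 mm high; origin at the centre of its underside.
There are look-alikes about, which are no part of the job. What is shaped like the lid but yellow is not meant.

How it is judged:
By the outcome, as a careful person would: the job done as asked, in the order asked, and still so for the second after the job is handed in, with the robot touching nothing.
Of tray_1, tray_2, tray_3, tray_4 only 2 to 4 are there at a start; the rules pass over those that are not, and their reading is None.
At some moment in a run one of lid, tray_1, tray_2, tray_3, tray_4 may be knocked a few centimetres aside while the robot is not near it.
It also fails if it takes over 210 s, if anything falls off the work surface, if the arm or the gripper's body presses on something with over 40 N, if the wrist force passes 120 N, or if a joint passes its speed limit or range.

ROBOT

A 6-joint arm with a two-finger parallel gripper is mounted at the origin on a cart in front of the work surface, level with it; the furniture and walls round the work are solid. World frame = base frame: x ahead of the robot, y to its left, z up, the work surface at z = 0. Lengths are in m, angles in rad, forces in N, time in s.
With the tool pointing down it reaches from about 0.425 to 0.95 m from the base axis. Payload 3.5 kg.
Tool frame: the origin (TCP) lies on the centre line of the jaws, within the pads' length; the fingertips stand 14 mm ahead of it and the grasp point (between the pads) lies 5 mm behind it (ctrl.tip_reach is the distance from the TCP to the fingertips, in m); z points along the fingers, y is the line along which they close (so a half turn about z gives the same grasp; the last joint's range is limited). The gripper opens to 85 mm and grips with 20 to 120 N. Pads are 22 mm wide; open, the fingers measure 114 mm over their backs; the gripper's body (76 mm by 85 mm) begins 54 mm behind the grasp point. The pads swing forward as they close: fully open they stand 13 mm farther back than shut.
Start: joints at [-1.264, 0.286, 1.577, -0, 1.279, -0.15], TCP at [0.298, -0.606, 0.245] pointing down, gripper open.
Joint ranges: [-2.77, 2.77], [-0.9, 2.22], [0.21, 2.48], [-1.53, 4.67], [0.24, 2.81], [-2.84, 2.84]. Speed limits (rad/s): [2.79, 2.79, 3.14, 3.14, 3.14, 3.14].

INTERFACE

Orientations are given as a unit quaternion [x, y, z, w].
In Python, from plant import get_state, imaging, workorder, ctrl gives the robot as it stands. The module is installed in compiled form; this text tells all that it offers.
- The arm moves only by the shell command python3 -m jog 'ROWS' [FORCE]. ROWS is JSON, a list of rows, each a list of 7 numbers: the closure, from 0 (fully open) to 1 (shut), then the shift along the tool's x, y, z in mm, then the turn, a rotation vector about the tool's x, y, z in rad. In form: [[gripper, tx, ty, tz, ax, ay, az], ...]. A call has 1 to 12 rows; each row is the pose to reach, as a shift and turn from the pose commanded when the call began, along the tool's axes at that moment; what a row does not reach only later rows make up. A row lasts 1/10 s, in which the tool goes at most 50 mm and 8.59 degrees, less where a joint would pass 70% of its speed; a pose out of reach is approached as far as the arm can. A call with a gripper value outside its range is refused whole. The fingers move at their own pace and stop on an object; FORCE is the grip in N (left out, the last holds). Time passes only in rows, so rows that repeat a pose let the fingers close. It gives the time, the measured TCP pose, the force, the opening and the grip force at its end, in the units of the state.
- get_state(): the state, without advancing time (a new reading comes with each control period).
- imaging.read_camera(name): name is "scene" or "top" or "wrist"; returns a dict with "image" (480x640x3 uint8, blue, green, red), "fx", "fy", "cx", "cy" (pixels), "R" (3x3) and "t" (3): a world point X has camera coordinates R X + t; the wrist camera has in their place "tool_from_camera" (4x4, takes a point from camera to tool coordinates, whose origin is the TCP and whose axes are the flange's). Camera axes: x right, y down, z forward; pixel columns grow to the right and rows downward; lengths in m; the calibration is good to about 2 mm. A picture is of the moment at which its call begins: read the wrist's pose just before it. There is no depth.
- workorder.sign_off(): hands the job in; it is judged then, once.
The state is a dict: "time": time; "qpos": joint angles; "dq": joint speeds; "joint_efforts": joint torques, N m; "eef_pos": TCP position; "tcp_rot": TCP orientation; "contact_force": force on the tool from outside, world axes, zero at the start; "wrist_torque": the same for the moment, N m; "opening": opening from 0.0 (shut) to 1.0 (fully open); "finger_force": force on a finger pad.
Only numpy, scipy, OpenCV 4.12 (cv2) and the standard library are available. Lean on these libraries where they do the work, as an engineer would, in place of code of your own. Each camera call takes 0.05 s, during which the arm holds its last target. There are 200 camera calls.

## Working session

There is one attempt and no reset: what is moved stays moved. The work goes in short steps, Python scripts to look and compute and a shell command to move; the robot and the scene stay as the last step left them, time stands still between calls to the robot, and variables do not carry over. Pictures are saved under pics/ and viewed, at most 14 in all, crops included, and the job is handed in when it is done.

```bash
mkdir -p pics; ls
python3 - <<'E'
from plant import get_state, imaging, ctrl
import cv2,numpy as np
s=get_state();print({k:np.round(v,3) for k,v in s.items()}, ctrl.tip_reach)
for n in("scene","top","wrist"):
    c=imaging.read_camera(n);cv2.imwrite(f"pics/{n}0.png",c["image"]);print(n,c["fx"],c["fy"],c["cx"],c["cy"])
    for k in("R","t","tool_from_camera"):
        if k in c:print(k,np.round(c[k],4).tolist())
E
```

```text
pics
{'time': np.float64(0.0), 'qpos': array([-1.264,  0.287,  1.578,  0.   ,  1.279, -0.15 ]), 'dq': array([-0.001,  0.001, -0.001, -0.002, -0.   ,  0.   ]), 'joint_efforts': array([-1.0000e-03, -4.0598e+01, -2.9262e+01, -0.0000e+00,  6.0000e-03,
        0.0000e+00]), 'eef_pos': array([ 0.298, -0.605,  0.244]), 'tcp_rot': array([ 0.974,  0.226, -0.   , -0.001]), 'contact_force': array([-0.007,  0.014, -0.284]), 'wrist_torque': array([ 0.012,  0.015, -0.026]), 'finger_force': np.float64(0.0), 'opening': np.float64(1.001)} 0.014
scene 440.4723289729787 440.4723289729787 321.0982806898868 242.74112661092175
R [[-0.6595, -0.7515, 0.0137], [-0.525, 0.4475, -0.724], [0.538, -0.4847, -0.6897]]
t [0.4103, 0.3201, 0.8335]
top 576.8896485938939 576.8896485938939 312.999773069933 233.4286373052005
R [[0.4371, -0.8994, -0.0057], [-0.7365, -0.3543, -0.5762], [0.5162, 0.2561, -0.8173]]
t [-0.1934, 0.4897, 1.5873]
wrist 426.28582144928043 426.28582144928043 315.7038785608561 240.3286174408296
tool_from_camera [[0.0002, -0.9663, -0.2574, 0.0655], [1.0, 0.0001, 0.0003, 0.0009], [-0.0003, -0.2574, 0.9663, -0.1286], [0.0, 0.0, 0.0, 1.0]]
```

View pics/top0.png

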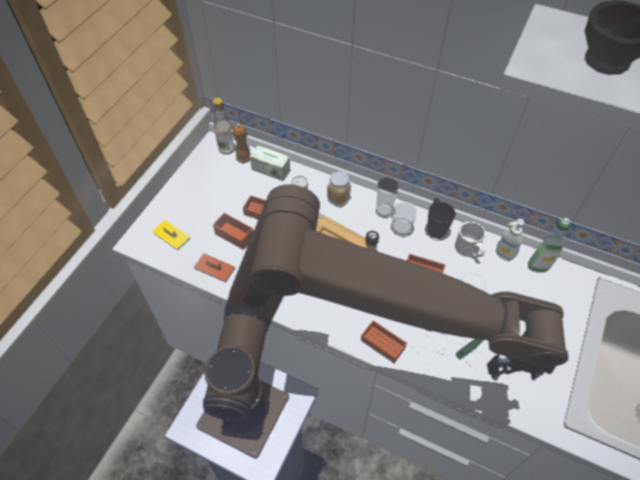

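View pics/scene0.png

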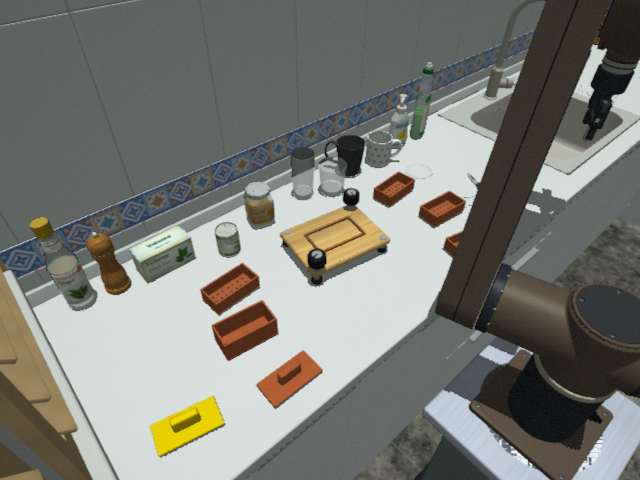

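The scene view shows the stand with knobs at (317,258) and (350,197). The tall drip tray is at (245,328), and there are four growing trays at (230,287), (394,188), (441,208) and about (455,243), the last half hidden by the arm. The terracotta lid is at (290,377), and the yellow look-alike at (187,425) is not meant. The top view agrees.

```bash
cat > h.py <<'E'
from plant import get_state, imaging
import cv2,numpy as np
from scipy.spatial.transform import Rotation as Ro
def cam(n):
    s=get_state();c=imaging.read_camera(n)
    if n=="wrist":
        T=np.eye(4);T[:3,:3]=Ro.from_quat(s["tcp_rot"]).as_matrix();T[:3,3]=s["eef_pos"]
        W=T@c["tool_from_camera"];c["R"]=W[:3,:3].T;c["t"]=-c["R"]@W[:3,3]
    return c
def ray(c,px,z):
    px=np.atleast_2d(np.asarray(px,float));R=np.asarray(c["R"]);t=np.asarray(c["t"])
    d=np.c_[(px[:,0]-c["cx"])/c["fx"],(px[:,1]-c["cy"])/c["fy"],np.ones(len(px))]@R
    o=-R.T@t;return o+d*((z-o[2])/d[:,2])[:,None]
def terr(c):
    h=cv2.cvtColor(c["image"],cv2.COLOR_BGR2HSV);return cv2.inRange(h,(2,120,50),(14,255,255))
def blobs(m,amin=300):
    m=cv2.morphologyEx(m,cv2.MORPH_CLOSE,np.ones((5,5)))
    return [k for k in cv2.findContours(m,cv2.RETR_EXTERNAL,cv2.CHAIN_APPROX_NONE)[0] if cv2.contourArea(k)>amin]
def rect(c,k,z):
    p=ray(c,k[:,0,:],z)[:,:2];(x,y),(w,h),a=cv2.minAreaRect((p*1000).astype(np.float32))
    if w>h:w,h,a=h,w,a-90   # a: direction of the short side, deg
    a=(a+90)%180-90
    return np.round([x,y,w,h,a],1)
def go(x,y,z,yaw=None):
    """rows numbers to put the TCP (m) at x,y,z pointing down; yaw = world heading (deg) of tool x"""
    s=get_state();R=Ro.from_quat(s["tcp_rot"]);sh=R.inv().apply(np.array([x,y,z])-s["eef_pos"])*1000
    zt=R.as_matrix();cur=np.degrees(np.arctan2(zt[1,0],zt[0,0]));yaw=cur if yaw is None else yaw
    G=Ro.from_euler("z",yaw,degrees=True)*Ro.from_euler("x",180,degrees=True)
    print("shift",np.round(sh,1),"rot",np.round((R.inv()*G).as_rotvec(),4),"yawnow",round(cur,1),"j6",round(s["qpos"][5],2),"pos",np.round(s["eef_pos"],4))
E
python3 - <<'E'
from h import *
c=cam("scene")
for k in blobs(terr(c)):
    m=k[:,0].mean(0); print(m.round(), cv2.contourArea(k), rect(c,k,0.03))
h=cv2.cvtColor(c["image"],cv2.COLOR_BGR2HSV)
for k in blobs(cv2.inRange(h,(15,60,120),(24,200,255)),1500): print("wood",k[:,0].mean(0).round(),cv2.contourArea(k),rect(c,k,0.045))
for p in ((317,258),(350,197)): print("knob",ray(c,p,.08).round(3))
s=get_state();R=Ro.from_quat(s["tcp_rot"]).as_matrix();print(R.round(3).tolist())
E
```

```text
[288. 378.] 1643.5 [ 3.499e+02  3.208e+02  5.960e+01  1.156e+02 -1.000e-01]
[245. 330.] 2180.5 [497.9 319.8  96.  129.4  -6.6]
[230. 288.] 1507.5 [616.3 281.4  85.3 130.8   4.1]
[442. 208.] 893.0 [ 479.8 -322.6   82.4  152.5   -4.2]
[393. 188.] 766.5 [ 628.8 -288.3   82.2  154.     5.5]
wood [ 28. 357.] 4527.5 [749.2 694.7  71.2 499.   89.9]
wood [331. 239.] 3651.5 [576.   -3.8 173.5 232.7  -8.8]
knob [[0.521 0.103 0.08 ]]
knob [[ 0.636 -0.113  0.08 ]]
[[0.897, 0.441, -0.0], [0.441, -0.897, 0.001], [0.0, -0.002, -1.0]]
```

```bash
python3 -c "
from h import *
go(.576,-.06,.30,90)"
```

```text
shift [ 490.4 -366.8  -54.9] rot [-1.200e-03 -1.100e-03 -1.114e+00] yawnow 26.2 j6 -0.15 pos [ 0.2976 -0.6054  0.2444]
```

```bash
python3 -m jog '[[0,490,-367,-55,0,0,-1.114],[0,490,-367,-55,0,0,-1.114],[0,490,-367,-55,0,0,-1.114],[0,490,-367,-55,0,0,-1.114],[0,490,-367,-55,0,0,-1.114],[0,490,-367,-55,0,0,-1.114],[0,490,-367,-55,0,0,-1.114],[0,490,-367,-55,0,0,-1.114],[0,490,-367,-55,0,0,-1.114],[0,490,-367,-55,0,0,-1.114],[0,490,-367,-55,0,0,-1.114],[0,490,-367,-55,0,0,-1.114]]' && python3 -m jog '[[0,0,0,0,0,0,0],[0,0,0,0,0,0,0],[0,0,0,0,0,0,0]]'
python3 - <<'E'
from h import *
go(.576,-.06,.30,90)
c=cam("wrist");cv2.imwrite("pics/w1.png",c["image"])
h=cv2.cvtColor(c["image"],cv2.COLOR_BGR2HSV)
for k in blobs(cv2.inRange(h,(12,60,100),(26,220,255)),3000): print("wood",k[:,0].mean(0).round(),rect(c,k,0.048))
for k in blobs(cv2.inRange(h,(0,0,0),(180,255,50)),500): print("dark",cv2.minEnclosingCircle(k),ray(c,cv2.minEnclosingCircle(k)[0],.09).round(4))
c=cam("scene");cv2.imwrite("pics/s1.png",c["image"])
for k in blobs(terr(c)):
    m=k[:,0].mean(0); print(m.round(), cv2.contourArea(k), rect(c,k,0.03))
E
```

```text
time: 1.4
eef_pos: [0.5695, -0.0712, 0.2992]
tcp_rot: [0.707, 0.707, 0.0, 0.0]
contact_force: [1.0, -1.2, 0.1]
opening: 1.002
finger_force: 0.0
time: 1.7
eef_pos: [0.5686, -0.0739, 0.2986]
tcp_rot: [0.707, 0.707, -0.0, -0.0]
contact_force: [-0.1, 0.3, -0.1]
opening: 1.004
finger_force: 0.0
shift [13.9  7.4 -1.4] rot [-0.0009  0.0002 -0.0007] yawnow 90.0 j6 -0.31 pos [ 0.5686 -0.0739  0.2986]
wood [344. 108.] [588.8  10.4 158.5 179.3  89. ]
dark ((319.5, 424.0), 324.1994934082031) [[ 0.5728 -0.2755  0.09  ]]
dark ((394.8787536621094, 254.47640991210938), 29.01161766052246) [[ 0.6348 -0.1117  0.09  ]]
dark ((328.0, 173.5), 47.647239685058594) [[ 0.5791 -0.0452  0.09  ]]
dark ((0.5, 120.5), 83.50159454345703) [[ 0.3294 -0.005   0.09  ]]
dark ((555.9545288085938, 44.772727966308594), 23.77288246154785) [[0.7446 0.048  0.09  ]]
[288. 378.] 1640.5 [ 3.499e+02  3.207e+02  5.960e+01  1.155e+02 -2.000e-01]
[245. 330.] 2179.5 [497.9 319.8  96.  129.4  -6.6]
[230. 288.] 1508.5 [616.3 281.4  85.3 130.9   4.1]
[469. 242.] 1048.0 [ 347.1 -266.3   81.3  147.4  -12. ]
[442. 208.] 893.5 [ 479.6 -322.4   82.8  152.9   -4.2]
[393. 188.] 768.0 [ 628.8 -288.3   82.2  154.     5.5]
```

View pics/w1.png

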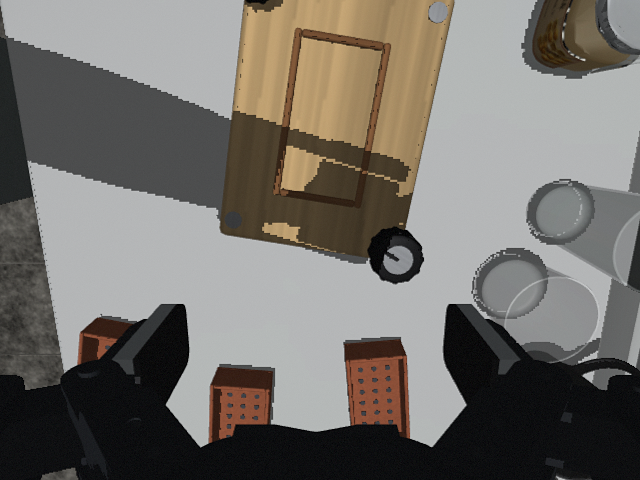

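The wrist view shows knob B at (398,260), with the plain-foot discs of the plank at (438,12) and (232,220). Three growing trays are at the bottom. I'll get the stand's pose from the discs and probe the plank's height by touch.

```bash
cat >> h.py <<'E'
def loc(P,x,y):
    a=np.radians(P[2]);return P[0]+np.cos(a)*x-np.sin(a)*y, P[1]+np.sin(a)*x+np.cos(a)*y
E
python3 - <<'E'
from h import *
c=cam("wrist")
p1,p2=ray(c,[(438,12),(232,220)],.048)[:,:2]
d=p1-p2;print(p1,p2,np.linalg.norm(d),"expect",2*np.hypot(.072,.098))
P=(*(p1+p2)/2,np.degrees(np.arctan2(d[1],d[0])-np.arctan2(98,72)));print(P)
print("B",loc(P,.072,-.098),ray(c,(398,260),.097),"A",loc(P,-.072,.098))
for q in ((-.072,-.098),(.066,-.056),(-.066,.056)): print(q,loc(P,*q))
x,y=loc(P,-.072,-.098);go(x,y,.09,90+P[2]+0)
E
```

```text
[0.66813781 0.07881575] [ 0.49320734 -0.09210239] 0.24456834629433558 expect 0.24321184181696417
(np.float64(0.5806725779795499), np.float64(-0.0066433205778917565), np.float64(-9.360185245865118))
B (np.float64(0.6357751732831562), np.float64(-0.11504859715983204)) [[ 0.63606876 -0.11494071  0.097     ]] A (np.float64(0.5255699826759435), np.float64(0.10176195600404853))
(-0.072, -0.098) (np.float64(0.49369247303754277), np.float64(-0.09162838599692544))
(0.066, -0.056) (np.float64(0.6366859556954367), np.float64(-0.07263196745640699))
(-0.066, 0.056) (np.float64(0.524659200263663), np.float64(0.05934532630062347))
shift [-17.2 -74.7 208.8] rot [-5.000e-04  1.000e-04  1.612e-01] yawnow 89.9 j6 -0.31 pos [ 0.5685 -0.0746  0.2988]
```

```bash
python3 -m jog '[[1,-17,-75,210,0,0,0.16],[1,-17,-75,210,0,0,0.16],[1,-17,-75,210,0,0,0.16],[1,-17,-75,210,0,0,0.16],[1,-17,-75,210,0,0,0.16],[1,-17,-75,210,0,0,0.16],[1,-17,-75,210,0,0,0.16],[1,-17,-75,226,0,0,0.16],[1,-17,-75,226,0,0,0.16],[1,-17,-75,226,0,0,0.16]]' 40; python3 -m jog '[[1,0,0,6,0,0,0],[1,0,0,8,0,0,0],[1,0,0,9,0,0,0],[1,0,0,10,0,0,0],[1,0,0,10,0,0,0]]'
```

```text
time: 2.85
eef_pos: [0.4955, -0.0909, 0.0749]
tcp_rot: [0.761, 0.648, 0.001, 0.001]
contact_force: [0.2, -0.0, -0.3]
opening: 0.001
finger_force: 0.0
time: 3.35
eef_pos: [0.4939, -0.0902, 0.0629]
tcp_rot: [0.761, 0.648, -0.0, -0.0]
contact_force: [0.3, 0.6, -0.1]
opening: -0.001
finger_force: 0.0
```

```bash
python3 -m jog '[[1,0,0,0.5,0,0,0],[1,0,0,1,0,0,0],[1,0,0,1,0,0,0]]'|egrep 'eef|contact';python3 -m jog '[[1,0,0,0.5,0,0,0],[1,0,0,0.5,0,0,0],[1,0,0,0.5,0,0,0]]'|egrep 'eef|contact';python3 -m jog '[[1,0,0,0.5,0,0,0],[1,0,0,0.5,0,0,0],[1,0,0,0.5,0,0,0]]'|egrep 'eef|contact'
```

```text
eef_pos: [0.494, -0.0903, 0.062]
contact_force: [0.7, -0.7, -0.3]
eef_pos: [0.4941, -0.0903, 0.0617]
contact_force: [-0.8, 0.1, 3.0]
eef_pos: [0.4943, -0.0906, 0.0616]
contact_force: [-1.6, 0.5, 6.5]
```

```bash
python3 -c "
from h import *
go(.6367,-.0726,.085)"
```

```text
shift [ 40.4 137.7 -23.3] rot [0.0006 0.0005 0.    ] yawnow 80.8 j6 -0.22 pos [ 0.4943 -0.0906  0.0616]
```

```bash
python3 -m jog '[[1,0,0,-30,0,0,0],[1,40,138,-30,0,0,0],[1,40,138,-30,0,0,0],[1,40,138,-30,0,0,0],[1,40,138,-30,0,0,0],[1,40,138,-12,0,0,0],[1,40,138,-8,0,0,0],[1,40,138,-8,0,0,0]]'|egrep 'eef|contact';for i in 1;do python3 -m jog '[[1,0,0,1,0,0,0],[1,0,0,2,0,0,0],[1,0,0,2,0,0,0]]'|egrep 'eef|contact';python3 -m jog '[[1,0,0,1,0,0,0],[1,0,0,2,0,0,0],[1,0,0,2,0,0,0]]'|egrep 'eef|contact'; python3 -m jog '[[1,0,0,1,0,0,0],[1,0,0,2,0,0,0],[1,0,0,2,0,0,0]]'|egrep 'eef|contact'; done
```

```text
eef_pos: [0.6337, -0.0724, 0.0662]
contact_force: [-0.4, -0.4, -0.3]
eef_pos: [0.6366, -0.073, 0.0675]
contact_force: [1.0, 0.6, 0.2]
eef_pos: [0.6365, -0.0728, 0.065]
contact_force: [0.3, 0.1, 0.2]
eef_pos: [0.6369, -0.073, 0.0631]
contact_force: [0.7, -0.6, 1.6]
```

```bash
for i in 1;do python3 -m jog '[[1,0,0,1,0,0,0],[1,0,0,1,0,0,0],[1,0,0,1,0,0,0]]'|egrep 'eef|contact';python3 -m jog '[[1,0,0,1,0,0,0],[1,0,0,1,0,0,0],[1,0,0,1,0,0,0]]'|egrep 'eef|contact'; python3 -m jog '[[1,0,0,1,0,0,0],[1,0,0,1,0,0,0],[1,0,0,1,0,0,0]]'|egrep 'eef|contact'; python3 -m jog '[[1,0,0,1,0,0,0],[1,0,0,1,0,0,0],[1,0,0,1,0,0,0]]'|egrep 'eef|contact';python3 -m jog '[[1,0,0,1,0,0,0],[1,0,0,1,0,0,0],[1,0,0,1,0,0,0]]'|egrep 'eef|contact'; done
```

```text
eef_pos: [0.6369, -0.0729, 0.0622]
contact_force: [0.6, -0.4, 0.8]
eef_pos: [0.6368, -0.0728, 0.0611]
contact_force: [1.1, -0.5, 1.2]
eef_pos: [0.6365, -0.0727, 0.0599]
contact_force: [0.4, -1.4, 1.8]
eef_pos: [0.6368, -0.0729, 0.0592]
contact_force: [1.3, -0.9, 3.1]
eef_pos: [0.6369, -0.0729, 0.0591]
contact_force: [-0.8, -1.5, 5.8]
```

```bash
python3 -c "
from h import *
go(.5247,.0593,.085)"
```

```text
shift [ 112.7 -131.8  -26. ] rot [0.0003 0.0002 0.    ] yawnow 80.8 j6 -0.11 pos [ 0.6369 -0.0729  0.0591]
```

```bash
python3 -m jog '[[1,0,0,-30,0,0,0],[1,113,-132,-30,0,0,0],[1,113,-132,-30,0,0,0],[1,113,-132,-30,0,0,0],[1,113,-132,-30,0,0,0],[1,113,-132,-10,0,0,0],[1,113,-132,-4,0,0,0],[1,113,-132,-4,0,0,0],[1,113,-132,-4,0,0,0]]'|egrep 'eef|contact';for i in 1;do python3 -m jog '[[1,0,0,1,0,0,0],[1,0,0,2,0,0,0],[1,0,0,2,0,0,0]]'|egrep 'eef|contact';python3 -m jog '[[1,0,0,1,0,0,0],[1,0,0,1,0,0,0],[1,0,0,1,0,0,0]]'|egrep 'eef|contact'; python3 -m jog '[[1,0,0,1,0,0,0],[1,0,0,1,0,0,0],[1,0,0,1,0,0,0]]'|egrep 'eef|contact'; python3 -m jog '[[1,0,0,1,0,0,0],[1,0,0,1,0,0,0],[1,0,0,1,0,0,0]]'|egrep 'eef|contact'; python3 -m jog '[[1,0,0,1,0,0,0],[1,0,0,1,0,0,0],[1,0,0,1,0,0,0]]'|egrep 'eef|contact';  done
```

```text
eef_pos: [0.5244, 0.0595, 0.0618]
contact_force: [-1.0, -0.0, -0.2]
eef_pos: [0.5246, 0.0595, 0.0601]
contact_force: [0.1, 0.3, -0.1]
eef_pos: [0.5247, 0.0595, 0.0599]
contact_force: [-1.4, -1.7, 5.2]
eef_pos: [0.5247, 0.0595, 0.0598]
contact_force: [-5.2, -0.5, 10.9]
eef_pos: [0.5248, 0.0595, 0.0597]
contact_force: [-7.3, -0.8, 15.7]
eef_pos: [0.5248, 0.0596, 0.0597]
contact_force: [-10.3, -0.8, 21.2]
```

```bash
python3 -c "
from h import *
go(.5256,.1018,.13,158)"
```

```text
shift [ 41.8  -6.1 -70.4] rot [-1.9000e-03 -1.0000e-04 -1.3461e+00] yawnow 80.9 j6 0.08 pos [0.5248 0.0596 0.0597]
```

```bash
python3 -m jog '[[0.27,0,0,-50,0,0,0],[0.27,42,-6,-73,0,0,-1.346],[0.27,42,-6,-73,0,0,-1.346],[0.27,42,-6,-73,0,0,-1.346],[0.27,42,-6,-73,0,0,-1.346],[0.27,42,-6,-73,0,0,-1.346],[0.27,42,-6,-73,0,0,-1.346],[0.27,42,-6,-73,0,0,-1.346],[0.27,42,-6,-73,0,0,-1.346],[0.27,42,-6,-73,0,0,-1.346],[0.27,42,-6,-73,0,0,-1.346],[0.27,42,-6,-73,0,0,-1.346]]'; python3 -c "
from h import *
go(.5256,.1018,.075,158)
c=cam('wrist');cv2.imwrite('pics/w2.png',c['image'])"
```

```text
time: 11.05
eef_pos: [0.5249, 0.1022, 0.1288]
tcp_rot: [0.193, 0.981, 0.0, -0.0]
contact_force: [0.2, -0.2, 0.0]
opening: 0.728
finger_force: 0.0
shift [-0.8 -0.2 53.8] rot [-0.     -0.0003 -0.004 ] yawnow 157.8 j6 -1.18 pos [0.5249 0.1022 0.1288]
```

View pics/w2.png

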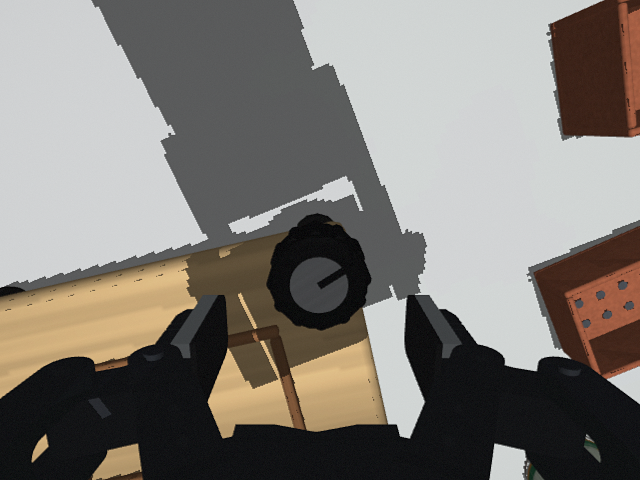

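The knob disc at (319,285) sits midway between the fingertips (columns 225 and 408), so I go down, grip and turn.

```bash
python3 -m jog '[[0.27,-1,0,30,0,0,0],[0.27,-1,0,54,0,0,0],[0.27,-1,0,54,0,0,0],[0.27,-1,0,54,0,0,0],[1,-1,0,54,0,0,0],[1,-1,0,54,0,0,0],[1,-1,0,54,0,0,0],[1,-1,0,54,0,0,0],[1,-1,0,54,0,0,0]]' 30; python3 -m jog '[[1,0,0,0.5,0,0,0.15],[1,0,0,0.5,0,0,0.3],[1,0,0,0.5,0,0,0.45],[1,0,0,0.5,0,0,0.6],[1,0,0,0.5,0,0,0.75],[1,0,0,0.5,0,0,0.9],[1,0,0,0.5,0,0,0.9]]'; python3 -c "
from h import *
go(.5256,.1018,.075);print(get_state()['wrist_torque'])"
```

```text
time: 12.0
eef_pos: [0.5275, 0.1023, 0.077]
tcp_rot: [0.191, 0.982, 0.001, 0.002]
contact_force: [0.2, 2.2, 5.9]
opening: 0.482
finger_force: 30.6
time: 12.7
eef_pos: [0.5261, 0.1006, 0.0766]
tcp_rot: [0.6, 0.8, -0.001, 0.001]
contact_force: [-6.6, -4.4, 11.2]
opening: 0.482
finger_force: 31.3
shift [ 1.3 -0.1  1.6] rot [-0.0015  0.0025 -0.    ] yawnow 106.3 j6 -0.28 pos [0.5261 0.1006 0.0766]
[-0.51667875  0.57476744 -0.04454934]
```

```bash
python3 -m jog '[[1,0,0,0,0,0,0.15],[1,0,0,0,0,0,0.3],[1,0,0,0,0,0,0.45],[1,0,0,0,0,0,0.6],[1,0,0,0,0,0,0.75],[1,0,0,0,0,0,0.9],[1,0,0,0,0,0,0.9],[1,0,0,0,0,0,0.9]]';python3 -m jog '[[0.27,0,0,0,0,0,0],[0.27,0,0,0,0,0,0],[0.27,0,0,0,0,0,0],[0.27,0,0,-50,0,0,0],[0.27,0,0,-60,0,0,0],[0.27,0,0,-60,0,0,0]]'; python3 -c "
from h import *
go(.636,-.115,.075+.055,143)"
```

```text
time: 13.5
eef_pos: [0.5239, 0.1013, 0.0765]
tcp_rot: [0.888, 0.461, -0.004, -0.001]
contact_force: [-13.6, -2.2, 17.4]
opening: 0.483
finger_force: 31.8
time: 14.1
eef_pos: [0.528, 0.1018, 0.1371]
tcp_rot: [0.888, 0.46, 0.003, 0.001]
contact_force: [0.5, 0.5, 0.6]
opening: 0.73
finger_force: 0.0
shift [-115.1  213.1    7.8] rot [ 6.4000e-03  1.1000e-03 -1.5389e+00] yawnow 54.8 j6 0.62 pos [0.528  0.1018 0.1371]
```

```bash
python3 -m jog '[[0.27,-115,213,8,0,0,-1.54],[0.27,-115,213,8,0,0,-1.54],[0.27,-115,213,8,0,0,-1.54],[0.27,-115,213,8,0,0,-1.54],[0.27,-115,213,8,0,0,-1.54],[0.27,-115,213,8,0,0,-1.54],[0.27,-115,213,8,0,0,-1.54],[0.27,-115,213,8,0,0,-1.54],[0.27,-115,213,8,0,0,-1.54],[0.27,-115,213,8,0,0,-1.54],[0.27,-115,213,8,0,0,-1.54],[0.27,-115,213,8,0,0,-1.54]]'|tail -5; python3 -c "
from h import *
go(.636,-.115,.075,143)
c=cam('wrist')
h=cv2.cvtColor(c['image'],cv2.COLOR_BGR2HSV);m=cv2.inRange(h,(0,0,60),(180,40,255))
roi=np.zeros_like(m);roi[230:330,270:370]=1
for k in blobs(m*roi,300): print(cv2.minEnclosingCircle(k),ray(c,cv2.minEnclosingCircle(k)[0],.094))
cv2.imwrite('pics/w3.png',c['image'])
"
```

```text
eef_pos: [0.6328, -0.1146, 0.1242]
tcp_rot: [0.317, 0.948, -0.0, -0.002]
contact_force: [0.2, 0.3, -0.2]
opening: 0.73
finger_force: 0.0
shift [-3.   1.7 49.2] rot [-0.0011 -0.0032  0.0007] yawnow 143.0 j6 -1.26 pos [ 0.6328 -0.1146  0.1242]
((318.7004699707031, 297.08575439453125), 30.104406356811523) [[ 0.63483246 -0.11471231  0.094     ]]
```

```bash
python3 -m jog '[[0.27,-2,1,30,0,0,0],[0.27,-2,1,48,0,0,0],[0.27,-2,1,48,0,0,0],[0.27,-2,1,48,0,0,0],[1,-2,1,48,0,0,0],[1,-2,1,48,0,0,0],[1,-2,1,48,0,0,0],[1,-2,1,48,0,0,0],[1,-2,1,48,0,0,0]]' 30; python3 -m jog '[[1,0,0,0,0,0,0.15],[1,0,0,0,0,0,0.3],[1,0,0,0,0,0,0.45],[1,0,0,0,0,0,0.6],[1,0,0,0,0,0,0.75],[1,0,0,0,0,0,0.9],[1,0,0,0,0,0,1.05],[1,0,0,0,0,0,1.2],[1,0,0,0,0,0,1.2]]'; python3 -c "
from h import *
go(.635,-.115,.075);print(get_state()['wrist_torque'])"
```

```text
time: 16.25
eef_pos: [0.6368, -0.116, 0.0797]
tcp_rot: [0.317, 0.948, -0.0, 0.001]
contact_force: [-0.6, -2.4, 1.3]
opening: 0.483
finger_force: 32.8
time: 17.15
eef_pos: [0.6334, -0.1172, 0.0776]
tcp_rot: [0.798, 0.603, -0.004, -0.001]
contact_force: [-6.2, -7.5, 1.4]
opening: 0.486
finger_force: 32.8
shift [2.6 0.9 2.5] rot [-0.0061  0.0046 -0.    ] yawnow 74.2 j6 -0.06 pos [ 0.6334 -0.1172  0.0776]
[-1.0813592   1.04470722 -0.05646905]
```

```bash
python3 -m jog '[[1,0,0,0.5,0,0,0.15],[1,0,0,1,0,0,0.3],[1,0,0,1.5,0,0,0.45],[1,0,0,1.5,0,0,0.6],[1,0,0,1.5,0,0,0.75],[1,0,0,1.5,0,0,0.9],[1,0,0,1.5,0,0,1.0],[1,0,0,1.5,0,0,1.0]]';python3 -m jog '[[0.27,0,0,0,0,0,0],[0.27,0,0,0,0,0,0],[0.27,0,0,0,0,0,0],[0.27,0,0,-50,0,0,0],[1,0,0,-60,0,0,0],[1,0,0,-60,0,0,0]]'; python3 -c "
from h import *
go(.6367,-.0726,.070,81)"
```

```text
time: 17.95
eef_pos: [0.6338, -0.1147, 0.0764]
tcp_rot: [0.989, 0.147, -0.003, -0.001]
contact_force: [-6.0, -1.0, 5.4]
opening: 0.482
finger_force: 33.0
time: 18.55
eef_pos: [0.6384, -0.1158, 0.1407]
tcp_rot: [0.989, 0.148, 0.003, 0.002]
contact_force: [0.6, -0.2, -0.1]
opening: 0.399
finger_force: 0.0
shift [ 10.6 -42.1  70.6] rot [ 0.0072 -0.0031 -1.1168] yawnow 17.0 j6 0.94 pos [ 0.6384 -0.1158  0.1407]
```

```bash
python3 -m jog '[[1,10,-42,50,0,0,-0.15],[1,10,-42,50,0,0,-0.3],[1,10,-42,50,0,0,-0.45],[1,10,-42,50,0,0,-0.6],[1,10,-42,50,0,0,-0.75],[1,10,-42,50,0,0,-0.9],[1,10,-42,50,0,0,-1.05],[1,10,-42,60,0,0,-1.117],[1,10,-42,75,0,0,-1.117],[1,10,-42,75,0,0,-1.117]]'|egrep 'eef|contact';for i in 1;do python3 -m jog '[[1,0,0,0.5,0,0,0],[1,0,0,1,0,0,0],[1,0,0,1,0,0,0]]'|egrep 'eef|contact';python3 -m jog '[[1,0,0,1,0,0,0],[1,0,0,1,0,0,0],[1,0,0,1,0,0,0]]'|egrep 'eef|contact'; python3 -m jog '[[1,0,0,1,0,0,0],[1,0,0,1,0,0,0],[1,0,0,1,0,0,0]]'|egrep 'eef|contact'; python3 -m jog '[[1,0,0,1,0,0,0],[1,0,0,1,0,0,0],[1,0,0,1,0,0,0]]'|egrep 'eef|contact'; python3 -m jog '[[1,0,0,1,0,0,0],[1,0,0,1,0,0,0],[1,0,0,1,0,0,0]]'|egrep 'eef|contact';  done
```

```text
eef_pos: [0.6337, -0.0722, 0.0614]
contact_force: [1.6, -0.7, 2.3]
eef_pos: [0.6337, -0.0722, 0.0613]
contact_force: [-0.9, 0.9, 7.3]
eef_pos: [0.6338, -0.0722, 0.0613]
contact_force: [-2.7, -0.5, 10.7]
eef_pos: [0.6339, -0.0723, 0.0612]
contact_force: [-5.0, 0.7, 14.9]
eef_pos: [0.6339, -0.0723, 0.0612]
contact_force: [-7.3, 1.5, 19.0]
eef_pos: [0.634, -0.0723, 0.0611]
contact_force: [-9.2, 0.9, 23.2]
```

Now A.

```bash
python3 -c "
from h import *
go(.5247,.0593,.075,81)"
```

```text
shift [ 112.7 -128.7  -13.8] rot [-0.0009  0.0003 -0.0012] yawnow 80.9 j6 -0.11 pos [ 0.634  -0.0723  0.0611]
```

```bash
python3 -m jog '[[1,0,0,-30,0,0,0],[1,113,-129,-30,0,0,0],[1,113,-129,-30,0,0,0],[1,113,-129,-30,0,0,0],[1,113,-129,-30,0,0,0],[1,113,-129,-10,0,0,0],[1,113,-129,-6,0,0,0],[1,113,-129,-6,0,0,0],[1,113,-129,-6,0,0,0]]'|egrep 'eef|contact';for i in 1;do python3 -m jog '[[1,0,0,0.5,0,0,0],[1,0,0,1,0,0,0],[1,0,0,1,0,0,0]]'|egrep 'eef|contact';python3 -m jog '[[1,0,0,1,0,0,0],[1,0,0,1,0,0,0],[1,0,0,1,0,0,0]]'|egrep 'eef|contact'; python3 -m jog '[[1,0,0,1,0,0,0],[1,0,0,1,0,0,0],[1,0,0,1,0,0,0]]'|egrep 'eef|contact'; python3 -m jog '[[1,0,0,1,0,0,0],[1,0,0,1,0,0,0],[1,0,0,1,0,0,0]]'|egrep 'eef|contact';   done
```

```text
eef_pos: [0.5237, 0.0592, 0.0624]
contact_force: [0.1, 0.5, 0.0]
eef_pos: [0.5237, 0.0593, 0.0619]
contact_force: [-0.5, 0.1, -0.4]
eef_pos: [0.5238, 0.0594, 0.0618]
contact_force: [-2.2, -1.1, 6.1]
eef_pos: [0.5238, 0.0594, 0.0617]
contact_force: [-4.8, -1.2, 10.9]
eef_pos: [0.5239, 0.0594, 0.0617]
contact_force: [-7.1, -0.6, 14.8]
```

```bash
python3 -c "
from h import *
go(.494,-.0910,.075,81)"
```

```text
shift [-153.2   -6.1  -13.2] rot [-0.0013  0.0009  0.0006] yawnow 81.0 j6 0.08 pos [0.5239 0.0594 0.0617]
```

```bash
python3 -m jog '[[1,0,0,-30,0,0,0],[1,-153,-6,-30,0,0,0],[1,-153,-6,-30,0,0,0],[1,-153,-6,-30,0,0,0],[1,-153,-6,-30,0,0,0],[1,-153,-6,-10,0,0,0],[1,-153,-6,-5,0,0,0],[1,-153,-6,-3,0,0,0],[1,-153,-6,-3,0,0,0]]'|egrep 'eef|contact';for i in 1;do python3 -m jog '[[1,0,0,0.5,0,0,0],[1,0,0,0.5,0,0,0]]'|egrep 'eef|contact';python3 -m jog '[[1,0,0,0.5,0,0,0],[1,0,0,1,0,0,0],[1,0,0,1,0,0,0]]'|egrep 'eef|contact'; python3 -m jog '[[1,0,0,1,0,0,0],[1,0,0,1,0,0,0],[1,0,0,1,0,0,0]]'|egrep 'eef|contact';  done
python3 -m jog '[[1,0,0,-30,0,0,0],[1,196,146,-30,0,0,0],[1,196,146,-30,0,0,0],[1,196,146,-30,0,0,0],[1,196,146,-30,0,0,0],[1,196,146,-30,0,0,0],[1,196,146,-10,0,0,0],[1,196,146,-5,0,0,0],[1,196,146,-3,0,0,0],[1,196,146,-3,0,0,0]]'|egrep 'eef|contact';for i in 1;do python3 -m jog '[[1,0,0,0.5,0,0,0],[1,0,0,0.5,0,0,0]]'|egrep 'eef|contact';python3 -m jog '[[1,0,0,0.5,0,0,0],[1,0,0,1,0,0,0],[1,0,0,1,0,0,0]]'|egrep 'eef|contact'; python3 -m jog '[[1,0,0,1,0,0,0],[1,0,0,1,0,0,0],[1,0,0,1,0,0,0]]'|egrep 'eef|contact';  done
```

```text
eef_pos: [0.4938, -0.0899, 0.062]
contact_force: [-0.1, 0.1, 0.4]
eef_pos: [0.4941, -0.0901, 0.0617]
contact_force: [-0.3, -0.7, 1.1]
eef_pos: [0.4942, -0.0902, 0.0616]
contact_force: [-1.9, 1.9, 5.7]
eef_pos: [0.4942, -0.0903, 0.0615]
contact_force: [-4.1, 3.3, 12.3]
eef_pos: [0.6679, 0.0796, 0.0623]
contact_force: [-0.2, -0.0, -0.2]
eef_pos: [0.6684, 0.0794, 0.0625]
contact_force: [0.4, -0.3, -0.3]
eef_pos: [0.6687, 0.0797, 0.0617]
contact_force: [-2.2, -1.2, 3.3]
eef_pos: [0.6688, 0.0798, 0.0615]
contact_force: [-2.8, -1.4, 6.9]
```

```bash
python3 -c "
from h import *
go(.57,-.070,.36,81)"
```

```text
shift [-163.6  -74.2 -298.3] rot [-0.0001  0.0009  0.0004] yawnow 81.0 j6 0.13 pos [0.6688 0.0798 0.0615]
```

```bash
python3 -m jog '[[0,-163,-74,-298,0,0,0],[0,-163,-74,-298,0,0,0],[0,-163,-74,-298,0,0,0],[0,-163,-74,-298,0,0,0],[0,-163,-74,-298,0,0,0],[0,-163,-74,-298,0,0,0],[0,-163,-74,-298,0,0,0],[0,-163,-74,-298,0,0,0],[0,-163,-74,-298,0,0,0]]'|egrep eef
python3 - <<'E'
from h import *
c=cam("wrist");cv2.imwrite("pics/w4.png",c["image"])
h=cv2.cvtColor(c["image"],cv2.COLOR_BGR2HSV)
m=cv2.inRange(h,(10,60,40),(28,240,255))
for k in blobs(m,3000): print("wood",k[:,0].mean(0).round(),rect(c,k,0.048))
f=cv2.inRange(h,(3,100,50),(14,255,175))
f[:, :200]=0;f[:,440:]=0;f[300:]=0
for k in blobs(f,300): print("frame",k[:,0].mean(0).round(),cv2.contourArea(k),rect(c,k,0.055))
cv2.imwrite("pics/w4b.png",np.hstack([c["image"][:400,120:520],cv2.cvtColor(f,cv2.COLOR_GRAY2BGR)[:400,120:520]]))
E
```

```text
eef_pos: [0.5703, -0.0697, 0.3594]
wood [316. 113.] [582.7  -4.1 167.2 224.4  -8.1]
frame [315. 107.] 1757.5 [583.4  -2.9  79.1 135.2  -8.1]
```

View pics/w4b.png

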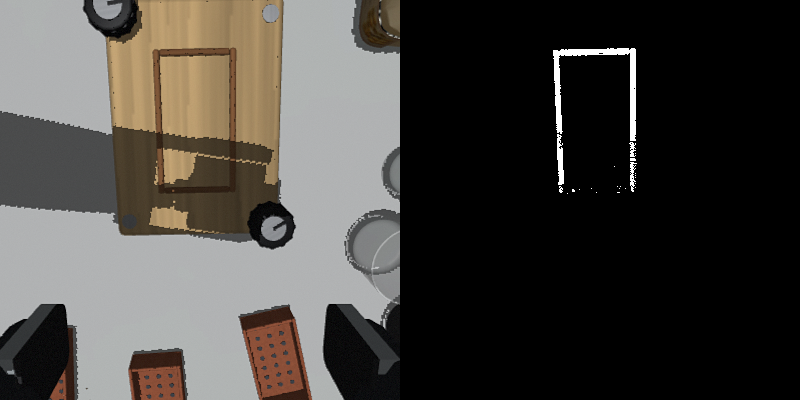

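Run:
```python
from h import *
c=cam("wrist")
p1,p2=ray(c,[(390,12.5),(248.5,221.5)],.048)[:,:2]
d=p1-p2;print(p1,p2,np.linalg.norm(d)); print((p1+p2)/2,np.degrees(np.arctan2(d[1],d[0])-np.arctan2(98,72)))
h=cv2.cvtColor(c["image"],cv2.COLOR_BGR2GRAY)
go(.49,.255,.30,83)
```

```text
[0.66528362 0.08508107] [ 0.49615334 -0.08951564] 0.2430824236368093
[ 0.58071848 -0.00221728] -7.784382766982834
shift [ 307.3 -129.    56.6] rot [-0.0028 -0.0009 -0.0345] yawnow 81.0 j6 -0.14 pos [ 0.5696 -0.0687  0.356 ]
```

```bash
python3 - <<'E'
from h import *
c=cam("wrist");h=cv2.cvtColor(c["image"],cv2.COLOR_BGR2HSV)
f=cv2.inRange(h,(3,90,25),(14,255,175));f[:, :200]=0;f[:,440:]=0;f[300:]=0
for k in blobs(f,300): print("frame",k[:,0].mean(0).round(),cv2.contourArea(k),rect(c,k,0.055))
m=cv2.inRange(h,(10,60,40),(28,240,255))
for k in blobs(m,3000): print("wood",k[:,0].mean(0).round(),rect(c,k,0.048))
go(.49,.255,.30,83)
E
python3 -m jog '[[0,307,-129,57,0,0,-0.0345],[0,307,-129,57,0,0,-0.0345],[0,307,-129,57,0,0,-0.0345],[0,307,-129,57,0,0,-0.0345],[0,307,-129,57,0,0,-0.0345],[0,307,-129,57,0,0,-0.0345],[0,307,-129,57,0,0,-0.0345],[0,307,-129,57,0,0,-0.0345],[0,307,-129,57,0,0,-0.0345],[0,307,-129,57,0,0,-0.0345],[0,307,-129,57,0,0,-0.0345]]'|egrep eef
python3 - <<'E'
from h import *
c=cam("wrist");cv2.imwrite("pics/w5.png",c["image"])
for k in blobs(terr(c),1000): print(k[:,0].mean(0).round(),cv2.contourArea(k),"56:",rect(c,k,0.056),"42:",rect(c,k,0.042))
go(.49,.255,.30,83)
E
```

```text
frame [318. 120.] 11422.5 [582.9  -3.2  79.  136.   -7.5]
wood [319. 114.] [582.8  -4.  167.3 224.8  -8.1]
shift [ 307.2 -128.7   56.2] rot [-0.004  -0.0009 -0.0341] yawnow 81.0 j6 -0.14 pos [ 0.5696 -0.0685  0.3554]
eef_pos: [0.491, 0.2533, 0.3007]
[175. 145.] 7897.0 56: [ 3.781e+02  3.140e+02  5.480e+01  1.058e+02 -2.000e-01] 42: [ 3.736e+02  3.139e+02  5.680e+01  1.097e+02 -2.000e-01]
[455. 148.] 10119.5 56: [615.6 281.1  65.7 114.2   4.1] 42: [619.9 279.8  68.2 118.5   4.1]
[317. 117.] 10330.5 56: [501.5 321.3  60.8 118.4  -6.9] 42: [501.5 321.4  63.1 122.9  -6.9]
shift [ 1.7 -1.3  1. ] rot [ 0.      0.0001 -0.0021] yawnow 82.9 j6 0.42 pos [0.4911 0.2532 0.301 ]
```

View pics/w5.png

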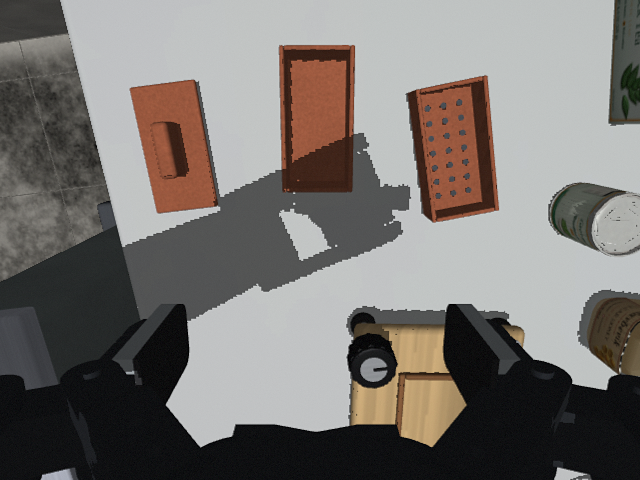

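```bash
python3 -c "
from h import *
go(.5015,.3213,.046,83.1)"
```

```text
shift [ 68.9   1.9 255. ] rot [ 0.      0.0001 -0.0038] yawnow 82.9 j6 0.42 pos [0.4911 0.2532 0.301 ]
```

```bash
python3 -m jog '[[0,69,2,50,0,0,0],[0,69,2,100,0,0,0],[0,69,2,150,0,0,0],[0,69,2,190,0,0,0],[0,69,2,225,0,0,0],[0,69,2,254,0,0,0],[0,69,2,254,0,0,0],[0,69,2,254,0,0,0],[0,69,2,254,0,0,0],[0,69,2,254,0,0,0]]'|egrep 'eef|contact|open'; python3 -m jog '[[1,0,0,0,0,0,0],[1,0,0,0,0,0,0],[1,0,0,0,0,0,0],[1,0,0,0,0,0,0],[1,0,0,-10,0,0,0],[1,0,0,-50,0,0,0],[1,0,0,-100,0,0,0],[1,0,0,-130,0,0,0],[1,0,0,-130,0,0,0],[1,0,0,-130,0,0,0]]' 40; python3 -c "
from h import *
go(.583,-.0035,.194,82.1)"
```

```text
eef_pos: [0.5031, 0.323, 0.0501]
contact_force: [-0.1, 0.3, -0.2]
opening: 0.997
time: 30.85
eef_pos: [0.5004, 0.3222, 0.1765]
tcp_rot: [0.749, 0.663, -0.0, -0.0]
contact_force: [-0.6, -0.8, -3.3]
opening: 0.711
finger_force: 45.9
shift [-313.1  121.7  -17.5] rot [-0.0005  0.0004  0.0155] yawnow 83.0 j6 0.52 pos [0.5004 0.3222 0.1765]
```

```bash
python3 -m jog '[[1,-313,122,-18,0,0,0.0155],[1,-313,122,-18,0,0,0.0155],[1,-313,122,-18,0,0,0.0155],[1,-313,122,-18,0,0,0.0155],[1,-313,122,-18,0,0,0.0155],[1,-313,122,-18,0,0,0.0155],[1,-313,122,-18,0,0,0.0155],[1,-313,122,-18,0,0,0.0155],[1,-313,122,-18,0,0,0.0155],[1,-313,122,-18,0,0,0.0155],[1,-313,122,-18,0,0,0.0155],[1,-313,122,-18,0,0,0.0155]]'|egrep 'eef|contact|open'; python3 -c "
from h import *
go(.583,-.0025,.105,82.1)
c=cam('wrist');cv2.imwrite('pics/w6.png',c['image'])"
```

```text
eef_pos: [0.5834, -0.0019, 0.1944]
contact_force: [0.1, -0.3, -2.7]
opening: 0.714
shift [-0.7 -0.2 89.4] rot [-0.001  -0.0001  0.0017] yawnow 82.2 j6 -0.04 pos [ 0.5834 -0.0019  0.1944]
```

View pics/w6.png

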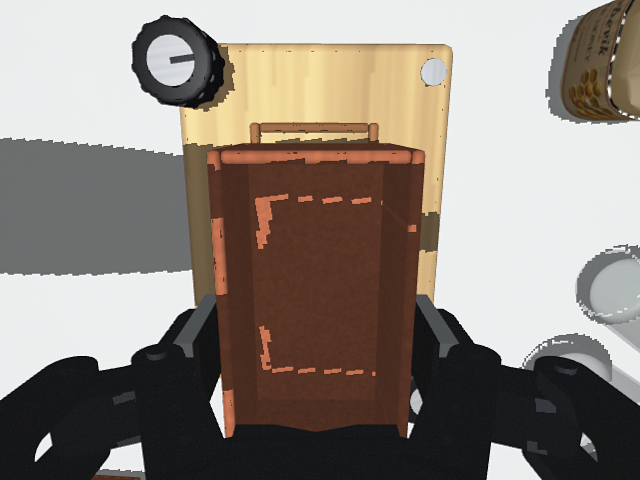

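The tray is square in the jaws, with its rim centred at column 316. The frame behind it is centred at column 314, so it is aligned and I lower it.

```bash
python3 -m jog '[[1,-1,0,40,0,0,0],[1,-1,0,70,0,0,0],[1,-1,0,85,0,0,0],[1,-1,0,91,0,0,0],[1,-1,0,94,0,0,0],[1,-1,0,96,0,0,0],[1,-1,0,98,0,0,0],[1,-1,0,99,0,0,0],[1,-1,0,99,0,0,0]]'|egrep 'eef|contact|open'; python3 -c "
from h import *
go(.583,-.0025,.0945,82.1)"
```

```text
eef_pos: [0.5841, -0.0042, 0.0967]
contact_force: [-1.6, 0.8, -2.5]
opening: 0.713
shift [ 1.6 -1.4  2.2] rot [ 0.0014 -0.     -0.0002] yawnow 82.1 j6 -0.04 pos [ 0.5841 -0.0042  0.0967]
```

```bash
python3 -m jog '[[1,1,-1,0,0,0,0],[1,1,-1,1,0,0,0],[1,1,-1,2,0,0,0],[1,1,-1,2,0,0,0]]'|egrep 'eef|contact|open';python3 -m jog '[[1,0,0,1,0,0,0],[1,0,0,1.5,0,0,0],[1,0,0,1.5,0,0,0]]'|egrep 'eef|contact|open'
```

```text
eef_pos: [0.5837, -0.0032, 0.0963]
contact_force: [-3.1, 0.3, 6.9]
opening: 0.714
eef_pos: [0.5838, -0.0032, 0.0962]
contact_force: [-6.0, 0.2, 12.8]
opening: 0.715
```

```bash
python3 -m jog '[[0,0,0,-2,0,0,0],[0,0,0,-2,0,0,0],[0,0,0,-2,0,0,0],[0,0,0,-2,0,0,0],[0,-20,0,-52,0,0,0],[0,-65,0,-102,0,0,0],[0,-65,0,-152,0,0,0],[0,-65,0,-202,0,0,0],[0,-65,0,-222,0,0,0],[0,-65,0,-222,0,0,0],[0,-65,0,-222,0,0,0],[0,-65,0,-222,0,0,0]]'|egrep 'eef|contact|open'
python3 - <<'E'
from h import *
c=cam("wrist");cv2.imwrite("pics/w7.png",c["image"][:330,130:530])
for k in blobs(terr(c),5000): print(k[:,0].mean(0).round(),rect(c,k,.104))
h=cv2.cvtColor(c["image"],cv2.COLOR_BGR2HSV);m=cv2.inRange(h,(10,60,40),(28,240,255))
for k in blobs(m,3000): print("wood",rect(c,k,0.048))
E
```

```text
eef_pos: [0.5731, -0.0671, 0.3121]
contact_force: [0.3, -0.3, -0.2]
opening: 0.998
[401. 385.] [ 626.7 -241.3   51.4  115.9    5.3]
[316. 123.] [582.7  -4.5  68.3 120.2  -7.9]
wood [582.   -8.7 167.1 213.9  -7.9]
```

View pics/w7.png

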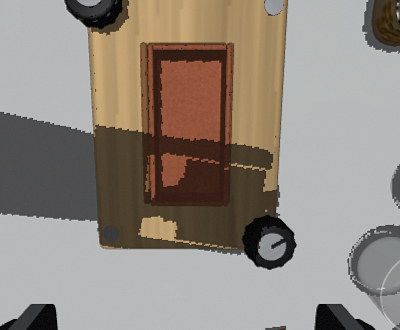

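The tray rim spans crop columns 150–229, rows 44–206, inside the frame, and its 120 mm length matches a rim at z = 0.104 m, so it is seated. Next is the tray at about (0.63, -0.29).

```bash
python3 -c "
from h import *
go(.615,-.36,.28,95)"
```

```text
shift [-284.4   82.    31.1] rot [-0.0044 -0.0012 -0.2251] yawnow 82.1 j6 -0.15 pos [ 0.573  -0.0671  0.3117]
```

```bash
python3 -m jog '[[0,-284,82,31,0,0,-0.225],[0,-284,82,31,0,0,-0.225],[0,-284,82,31,0,0,-0.225],[0,-284,82,31,0,0,-0.225],[0,-284,82,31,0,0,-0.225],[0,-284,82,31,0,0,-0.225],[0,-284,82,31,0,0,-0.225],[0,-284,82,31,0,0,-0.225],[0,-284,82,31,0,0,-0.225],[0,-284,82,31,0,0,-0.225],[0,-284,82,31,0,0,-0.225]]'|egrep 'eef'
python3 - <<'E'
from h import *
c=cam("wrist");cv2.imwrite("pics/w8.png",c["image"])
for k in blobs(terr(c),1500): print(k[:,0].mean(0).round(),rect(c,k,.042))
print(-c["R"].T@c["t"])
b=max((rect(c,k,.042) for k in blobs(terr(c),1500)),key=lambda r:r[0])
go(b[0]/1e3,b[1]/1e3,.034,90+b[4])
E
```

```text
eef_pos: [0.6164, -0.3585, 0.2842]
[169. 150.] [ 489.8 -328.7   68.3  118.5   -4.9]
[344. 125.] [ 635.6 -294.8   60.8  118.     5.1]
[31. 71.] [ 379.7 -276.2   55.   118.8   -5.7]
[ 0.61122628 -0.29420068  0.41276535]
shift [ 62.1  24.6 250.3] rot [ 0.0007  0.0006 -0.0004] yawnow 95.1 j6 -0.76 pos [ 0.6164 -0.3587  0.2843]
```

View pics/w8.png

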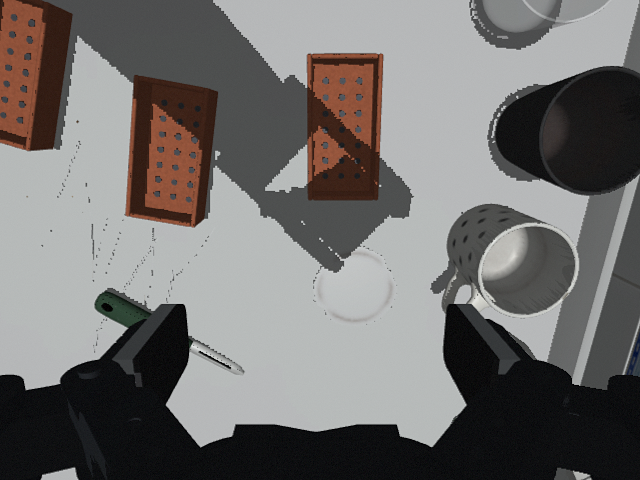

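```bash
python3 -m jog '[[0,62,25,50,0,0,0],[0,62,25,100,0,0,0],[0,62,25,150,0,0,0],[0,62,25,200,0,0,0],[0,62,25,230,0,0,0],[0,62,25,254,0,0,0],[0,62,25,254,0,0,0],[0,62,25,254,0,0,0],[0,62,25,254,0,0,0],[0,62,25,254,0,0,0],[0,62,25,254,0,0,0],[0,62,25,254,0,0,0]]'|egrep 'eef|contact|open'; python3 -m jog '[[1,0,0,0,0,0,0],[1,0,0,0,0,0,0],[1,0,0,0,0,0,0],[1,0,0,0,0,0,0],[1,0,0,0,0,0,0]]' 40|egrep 'eef|contact|open'; python3 -m jog '[[1,0,0,-50,0,0,0],[1,0,0,-100,0,0,0],[1,0,0,-150,0,0,0],[1,0,0,-160,0,0,0],[1,0,0,-160,0,0,0],[1,0,0,-160,0,0,0]]'|egrep 'eef|contact|open'; python3 -c "
from h import *
go(.5837,-.0043,.190,82.1)"
```

```text
eef_pos: [0.6362, -0.2965, 0.031]
contact_force: [-0.0, -0.5, -0.7]
opening: 0.999
eef_pos: [0.6358, -0.2962, 0.03]
contact_force: [0.3, 0.4, 2.8]
opening: 0.719
eef_pos: [0.6342, -0.2952, 0.1863]
contact_force: [0.3, 0.0, -2.8]
opening: 0.72
shift [294.2 -25.1  -2.7] rot [-0.0043 -0.0027  0.2249] yawnow 95.0 j6 -0.67 pos [ 0.6342 -0.2952  0.1863]
```

```bash
python3 -m jog '[[1,293,-25,-10,0,0,0.225],[1,293,-25,-10,0,0,0.225],[1,293,-25,-10,0,0,0.225],[1,293,-25,-10,0,0,0.225],[1,293,-25,-10,0,0,0.225],[1,293,-25,-10,0,0,0.225],[1,293,-25,-10,0,0,0.225],[1,293,-25,-10,0,0,0.225],[1,293,-25,-10,0,0,0.225],[1,293,-25,-10,0,0,0.225],[1,293,-25,-10,0,0,0.225]]'|egrep 'eef|contact|open'; python3 -c "
from h import *
go(.5836,-.0057,.134,82.1)"
```

```text
eef_pos: [0.5853, -0.0077, 0.1989]
contact_force: [-0.1, 0.5, -2.2]
opening: 0.719
shift [ 1.7 -1.9 64.9] rot [-0.0009  0.0001 -0.0021] yawnow 82.0 j6 -0.05 pos [ 0.5853 -0.0077  0.1989]
```

```bash
python3 -m jog '[[1,0,0,20,0,0,0],[1,0,0,40,0,0,0],[1,0,0,55,0,0,0],[1,0,0,60,0,0,0],[1,0,0,60,0,0,0],[1,0,0,60,0,0,0]]'|egrep 'eef|contact|open'; python3 -c "
from h import *
go(.5836,-.0057,.128,82.1)"
```

```text
eef_pos: [0.5859, -0.0066, 0.1404]
contact_force: [0.6, -0.8, -1.8]
opening: 0.716
shift [ 0.6 -2.4 12.4] rot [ 0.0014  0.     -0.0004] yawnow 82.1 j6 -0.05 pos [ 0.5859 -0.0066  0.1404]
```

```bash
python3 -m jog '[[1,1,-2.4,0,0,0,0],[1,1,-2.4,3,0,0,0],[1,1,-2.4,6,0,0,0],[1,1,-2.4,8,0,0,0],[1,1,-2.4,9,0,0,0],[1,1,-2.4,10,0,0,0],[1,1,-2.4,11,0,0,0],[1,1,-2.4,11,0,0,0]]'|egrep 'eef|contact|open'; python3 -m jog '[[1,0,0,1,0,0,0],[1,0,0,2,0,0,0],[1,0,0,2,0,0,0]]'|egrep 'eef|contact|open'
```

```text
eef_pos: [0.5829, -0.005, 0.1283]
contact_force: [0.1, 0.6, -1.7]
opening: 0.72
eef_pos: [0.5832, -0.0051, 0.1275]
contact_force: [-2.3, 0.5, 3.8]
opening: 0.717
```

```bash
python3 -m jog '[[0,0,0,-2,0,0,0],[0,0,0,-2,0,0,0],[0,0,0,-2,0,0,0],[0,0,0,-2,0,0,0],[0,-20,0,-52,0,0,0],[0,-65,0,-102,0,0,0],[0,-65,0,-152,0,0,0],[0,-65,0,-182,0,0,0],[0,-65,0,-182,0,0,0],[0,-65,0,-182,0,0,0],[0,-65,0,-182,0,0,0]]'|egrep 'eef|contact|open'
python3 - <<'E'
from h import *
c=cam("wrist");cv2.imwrite("pics/w9.png",c["image"][:330,130:530])
for k in blobs(terr(c),5000): print(k[:,0].mean(0).round(),rect(c,k,.14))
go(.480,-.392,.28,85)
E
```

```text
eef_pos: [0.5733, -0.0691, 0.3067]
contact_force: [0.3, -0.4, 0.2]
opening: 1.002
[317. 118.] [583.8  -3.9  62.9 119.   -7.9]
shift [-332.8  -47.8   26. ] rot [-0.004  -0.0007 -0.0505] yawnow 82.1 j6 -0.16 pos [ 0.5732 -0.069   0.306 ]
```

View pics/w9.png

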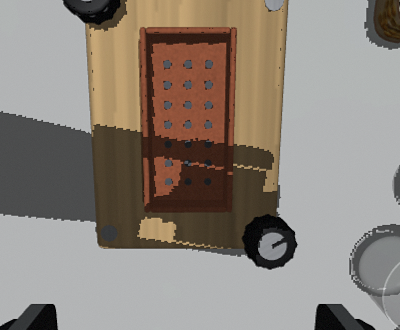

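The first growing tray is nested: its rim spans crop columns 140–236, square to the stand and the right size for z = 0.14 m. On to the second.

```bash
python3 -m jog '[[0,-333,-48,26,0,0,-0.05],[0,-333,-48,26,0,0,-0.05],[0,-333,-48,26,0,0,-0.05],[0,-333,-48,26,0,0,-0.05],[0,-333,-48,26,0,0,-0.05],[0,-333,-48,26,0,0,-0.05],[0,-333,-48,26,0,0,-0.05],[0,-333,-48,26,0,0,-0.05],[0,-333,-48,26,0,0,-0.05],[0,-333,-48,26,0,0,-0.05],[0,-333,-48,26,0,0,-0.05]]'|egrep 'eef'
python3 - <<'E'
from h import *
c=cam("wrist");cv2.imwrite("pics/w10.png",c["image"])
B=[rect(c,k,.042) for k in blobs(terr(c),1500)];print(B)
b=min(B,key=lambda r:abs(r[0]-487)+abs(r[1]+327))
go(b[0]/1e3,b[1]/1e3,.030,90+b[4])
E
```

```text
eef_pos: [0.4813, -0.3911, 0.2822]
[array([ 485.5, -328.7,   61.2,  118.1,   -4.9]), array([ 352.4, -273.4,   61.5,  114.9,  -11.6])]
shift [ 62.6  -1.2 252.5] rot [-0.0001 -0.0003 -0.0004] yawnow 85.1 j6 -0.76 pos [ 0.4813 -0.3912  0.2825]
```

```bash
python3 -m jog '[[0,62.5,-1,50,0,0,0],[0,62.5,-1,100,0,0,0],[0,62.5,-1,150,0,0,0],[0,62.5,-1,200,0,0,0],[0,62.5,-1,230,0,0,0],[0,62.5,-1,252,0,0,0],[0,62.5,-1,252,0,0,0],[0,62.5,-1,252,0,0,0],[0,62.5,-1,252,0,0,0],[0,62.5,-1,252,0,0,0],[0,62.5,-1,252,0,0,0],[0,62.5,-1,252,0,0,0]]'|egrep 'eef|contact|open'; python3 -m jog '[[1,0,0,0,0,0,0],[1,0,0,0,0,0,0],[1,0,0,0,0,0,0],[1,0,0,0,0,0,0],[1,0,0,0,0,0,0]]' 40|egrep 'eef|contact|open'; python3 -m jog '[[1,0,0,-50,0,0,0],[1,0,0,-100,0,0,0],[1,0,0,-150,0,0,0],[1,0,0,-195,0,0,0],[1,0,0,-195,0,0,0],[1,0,0,-195,0,0,0],[1,0,0,-195,0,0,0]]'|egrep 'eef|contact|open'; python3 -c "
from h import *
go(.5838,-.0045,.230,82.1)"
```

```text
eef_pos: [0.4856, -0.3307, 0.0317]
contact_force: [0.4, -0.1, 0.1]
opening: 0.997
eef_pos: [0.4854, -0.3306, 0.031]
contact_force: [-0.3, 0.2, 3.7]
opening: 0.714
eef_pos: [0.484, -0.3291, 0.2223]
contact_force: [-0.9, -0.2, -3.0]
opening: 0.719
shift [332.1  70.9  -6.9] rot [-0.0044 -0.0035  0.0499] yawnow 85.0 j6 -0.68 pos [ 0.484  -0.3291  0.2223]
```

```bash
python3 -m jog '[[1,331,71,-7,0,0,0.05],[1,331,71,-7,0,0,0.05],[1,331,71,-7,0,0,0.05],[1,331,71,-7,0,0,0.05],[1,331,71,-7,0,0,0.05],[1,331,71,-7,0,0,0.05],[1,331,71,-7,0,0,0.05],[1,331,71,-7,0,0,0.05],[1,331,71,-7,0,0,0.05],[1,331,71,-7,0,0,0.05],[1,331,71,-7,0,0,0.05],[1,331,71,-7,0,0,0.05]]'|egrep 'eef|contact|open';python3 -m jog '[[1,0,0,20,0,0,0],[1,0,0,40,0,0,0],[1,0,0,50,0,0,0],[1,0,0,50,0,0,0],[1,0,0,50,0,0,0],[1,0,0,50,0,0,0]]'|egrep 'eef|contact|open'; python3 -c "
from h import *
go(.5835,-.0058,.165,82.1)"
```

```text
eef_pos: [0.5847, -0.008, 0.2321]
contact_force: [-0.4, 0.9, -2.2]
opening: 0.717
eef_pos: [0.5858, -0.0071, 0.184]
contact_force: [0.3, 0.0, -3.2]
opening: 0.72
shift [ 1.  -2.5 19. ] rot [ 0.0025  0.0001 -0.0003] yawnow 82.1 j6 -0.05 pos [ 0.5858 -0.0071  0.184 ]
```

```bash
python3 -m jog '[[1,1,-2.5,4,0,0,0],[1,1,-2.5,8,0,0,0],[1,1,-2.5,11,0,0,0],[1,1,-2.5,13,0,0,0],[1,1,-2.5,15,0,0,0],[1,1,-2.5,17,0,0,0],[1,1,-2.5,18,0,0,0],[1,1,-2.5,18,0,0,0]]'|egrep 'eef|contact|open'; python3 -m jog '[[1,0,0,1,0,0,0],[1,0,0,2,0,0,0],[1,0,0,2,0,0,0]]'|egrep 'eef|contact|open'; python3 -m jog '[[1,0,0,0,0,0,0],[1,0,0,0.5,0,0,0],[1,0,0,0.5,0,0,0]]'|egrep 'eef|contact|open'
```

```text
eef_pos: [0.5827, -0.0055, 0.1646]
contact_force: [-0.8, 0.2, -1.1]
opening: 0.713
eef_pos: [0.5829, -0.0056, 0.1645]
contact_force: [-3.8, -1.0, 6.7]
opening: 0.712
eef_pos: [0.5829, -0.0056, 0.1644]
contact_force: [-4.4, 0.3, 7.4]
opening: 0.715
```

```bash
python3 -m jog '[[0,0,0,-2,0,0,0],[0,0,0,-2,0,0,0],[0,0,0,-2,0,0,0],[0,0,0,-2,0,0,0],[0,-20,0,-52,0,0,0],[0,-65,0,-102,0,0,0],[0,-65,0,-152,0,0,0],[0,-65,0,-172,0,0,0],[0,-65,0,-172,0,0,0],[0,-65,0,-172,0,0,0],[0,-65,0,-172,0,0,0]]'|egrep 'eef|contact|open'
python3 - <<'E'
from h import *
c=cam("wrist");cv2.imwrite("pics/w11.png",c["image"][:330,130:530])
for k in blobs(terr(c),5000): print(k[:,0].mean(0).round(),rect(c,k,.176))
go(.339,-.337,.28,78.4)
E
```

```text
eef_pos: [0.573, -0.0695, 0.3318]
contact_force: [-0.3, -1.0, -0.7]
opening: 1.002
[318. 117.] [584.3  -4.4  61.9 118.9  -7.9]
shift [-297.2 -194.7   52. ] rot [-0.0043 -0.0006  0.0647] yawnow 82.1 j6 -0.16 pos [ 0.5729 -0.0694  0.3313]
```

```bash
python3 -m jog '[[0,-297,-195,52,0,0,0.065],[0,-297,-195,52,0,0,0.065],[0,-297,-195,52,0,0,0.065],[0,-297,-195,52,0,0,0.065],[0,-297,-195,52,0,0,0.065],[0,-297,-195,52,0,0,0.065],[0,-297,-195,52,0,0,0.065],[0,-297,-195,52,0,0,0.065],[0,-297,-195,52,0,0,0.065],[0,-297,-195,52,0,0,0.065],[0,-297,-195,52,0,0,0.065],[0,-297,-195,52,0,0,0.065]]'|egrep 'eef'
python3 - <<'E'
from h import *
c=cam("wrist");cv2.imwrite("pics/w12.png",c["image"])
B=[rect(c,k,.042) for k in blobs(terr(c),1500)];print(B)
b=min(B,key=lambda r:abs(r[0]-352)+abs(r[1]+273))
go(b[0]/1e3,b[1]/1e3,.030,90+b[4])
E
```

```text
eef_pos: [0.3408, -0.3362, 0.2821]
[array([ 320.3, -267.9,   61.2,  119.2,  -11.9])]
shift [ 63.  -33.7 252.1] rot [0.0003 0.     0.0071] yawnow 78.5 j6 -0.79 pos [ 0.3407 -0.3363  0.2822]
```

View pics/w12.png

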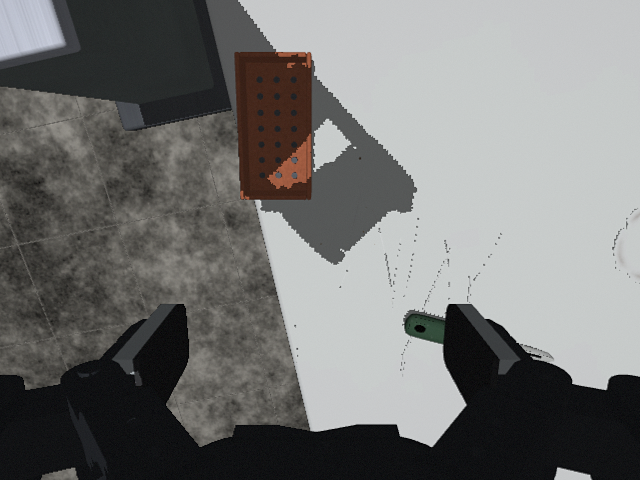

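The tray was knocked to the worktop's edge, at (275,125) in the picture. Its radius of 0.417 m is just inside the arm's reach limit. I'll grip it 20 mm off-centre, carry it inwards and regrip it centrally.

```bash
python3 -m jog '[[0,43,-33.5,50,0,0,0],[0,43,-33.5,100,0,0,0],[0,43,-33.5,150,0,0,0],[0,43,-33.5,200,0,0,0],[0,43,-33.5,215,0,0,0],[0,43,-33.5,215,0,0,0],[0,43,-33.5,215,0,0,0],[0,43,-33.5,215,0,0,0],[0,43,-33.5,215,0,0,0],[0,43,-33.5,215,0,0,0]]'|egrep 'eef|rot|contact|open'; python3 -c "
from h import *
go(.316,-.2876,.030,78.1);print(get_state()['qpos'].round(2))"
```

```text
eef_pos: [0.3165, -0.2895, 0.0689]
tcp_rot: [0.775, 0.632, -0.0, 0.002]
contact_force: [0.7, 0.8, -0.1]
opening: 1.003
shift [ 1.9 -0.9 38.9] rot [0.0029 0.0028 0.0048] yawnow 78.4 j6 -0.78 pos [ 0.3165 -0.2895  0.0689]
[-0.98 -0.03  2.29  0.    0.88 -0.78]
```

```bash
python3 -m jog '[[0,0,0,20,0,0,0],[0,0,0,36,0,0,0],[0,0,0,36,0,0,0],[0,0,0,36,0,0,0],[0,0,0,36,0,0,0],[0,0,0,36,0,0,0]]'|egrep 'eef|rot|contact|open'; python3 -m jog '[[1,0,0,0,0,0,0],[1,0,0,0,0,0,0],[1,0,0,0,0,0,0],[1,0,0,0,0,0,0],[1,0,0,0,0,0,0],[1,0,0,0,0,0,0]]' 60|egrep 'eef|contact|open'; python3 -m jog '[[1,0,0,-20,0,0,0],[1,0,0,-40,0,0,0],[1,0,0,-40,0,0,0],[1,0,0,-40,0,0,0]]'|egrep 'eef|contact|open'; python3 -c "
from h import *
go(.44,-.31,.073)"
```

```text
eef_pos: [0.3161, -0.2891, 0.0321]
tcp_rot: [0.775, 0.632, -0.0, 0.001]
contact_force: [-0.3, -0.3, -0.4]
opening: 0.998
eef_pos: [0.3159, -0.289, 0.0318]
contact_force: [-0.6, 0.5, 5.9]
opening: 0.716
eef_pos: [0.3154, -0.288, 0.0704]
contact_force: [-0.8, 0.5, -2.3]
opening: 0.715
shift [  3.6 126.5  -2.6] rot [-0.0001 -0.0002  0.    ] yawnow 78.4 j6 -0.78 pos [ 0.3154 -0.288   0.0704]
```

```bash
python3 -m jog '[[1,3,60,0,0,0,0],[1,3,126,0,0,0,0],[1,3,126,0,0,0,0],[1,3,126,0,0,0,0],[1,3,126,20,0,0,0],[1,3,126,34,0,0,0],[1,3,126,39,0,0,0],[1,3,126,40,0,0,0],[1,3,126,40,0,0,0]]'|egrep 'eef|contact|open'; python3 -m jog '[[0,0,0,0,0,0,0],[0,0,0,0,0,0,0],[0,0,0,0,0,0,0],[0,0,0,0,0,0,0],[0,20,0,-2,0,0,0],[0,20,0,-2,0,0,0],[0,20,0,-2,0,0,0],[0,20,0,-2,0,0,0]]'|egrep 'eef|contact|open'; python3 -m jog '[[1,0,0,0,0,0,0],[1,0,0,0,0,0,0],[1,0,0,0,0,0,0],[1,0,0,0,0,0,0],[1,0,0,0,0,0,0]]' 40|egrep 'eef|contact|open';python3 -m jog '[[1,0,0,-50,0,0,0],[1,0,0,-100,0,0,0],[1,0,0,-150,0,0,0],[1,0,0,-200,0,0,0],[1,0,0,-235,0,0,0],[1,0,0,-235,0,0,0],[1,0,0,-235,0,0,0],[1,0,0,-235,0,0,0]]'|egrep 'eef|contact|open'; python3 -c "
from h import *
go(.5843,-.0044,.266,82.1)"
```

```text
eef_pos: [0.4378, -0.3092, 0.0319]
contact_force: [-7.3, 7.3, 16.0]
opening: 0.713
eef_pos: [0.4436, -0.2917, 0.033]
contact_force: [-0.0, -0.0, 0.4]
opening: 1.0
eef_pos: [0.4437, -0.2917, 0.0333]
contact_force: [-0.8, -1.8, 2.9]
opening: 0.716
eef_pos: [0.4425, -0.2901, 0.2646]
contact_force: [0.3, 0.2, -3.6]
opening: 0.714
shift [308.4  81.3  -0.8] rot [-0.0047 -0.0034 -0.0651] yawnow 78.4 j6 -0.57 pos [ 0.4425 -0.2901  0.2646]
```

```bash
python3 -m jog '[[1,306,81,-1,0,0,-0.065],[1,306,81,-1,0,0,-0.065],[1,306,81,-1,0,0,-0.065],[1,306,81,-1,0,0,-0.065],[1,306,81,-1,0,0,-0.065],[1,306,81,-1,0,0,-0.065],[1,306,81,-1,0,0,-0.065],[1,306,81,-1,0,0,-0.065],[1,306,81,-1,0,0,-0.065],[1,306,81,-1,0,0,-0.065],[1,306,81,-1,0,0,-0.065],[1,306,81,-1,0,0,-0.065]]'|egrep 'eef|contact|open'; python3 -m jog '[[1,0,0,0,0,0,0],[1,0,0,0,0,0,0],[1,0,0,0,0,0,0]]'|egrep eef
python3 - <<'E'
from h import *
c=cam("wrist");cv2.imwrite("pics/w13.png",c["image"]);s=get_state()
m=terr(c);r=np.where(m[:,300:330].any(1))[0][:1];rows=[np.where(m[:,k])[0][0] for k in (250,280,310,340,370)];print(rows)
z=s["eef_pos"][2]+.042-.0333
p=ray(c,[(k,q) for k,q in zip((250,280,310,340,370),rows)],z)
print(((Ro.from_quat(s["tcp_rot"]).inv().apply(p-s["eef_pos"]))*1e3).round(1))
go(.5843,-.0044,.2033,82.1)
E
```

```text
eef_pos: [0.5844, -0.009, 0.269]
contact_force: [0.1, 0.6, -1.3]
opening: 0.719
eef_pos: [0.5846, -0.008, 0.2692]
[np.int64(133), np.int64(116), np.int64(116), np.int64(116), np.int64(129)]
[[ 62.8 -17.   -8.7]
 [ 67.3  -8.8  -8.7]
 [ 67.3  -0.7  -8.7]
 [ 67.3   7.5  -8.7]
 [ 63.9  15.7  -8.7]]
shift [ 3.5 -0.8 65.8] rot [ 0.0002 -0.     -0.0002] yawnow 82.1 j6 -0.05 pos [ 0.5846 -0.0079  0.2691]
```

```bash
python3 -m jog '[[1,0.5,-0.5,20,0,0,0],[1,0.5,-0.5,40,0,0,0],[1,0.5,-0.5,52,0,0,0],[1,0.5,-0.5,52,0,0,0],[1,0.5,-0.5,52,0,0,0],[1,0.5,-0.5,52,0,0,0]]'|egrep 'eef|contact|open'; python3 -c "
from h import *
go(.5839,-.0074,.2033,82.1)"
```

```text
eef_pos: [0.585, -0.0074, 0.2185]
contact_force: [0.0, 1.1, -2.3]
opening: 0.713
shift [-0.2 -1.1 15.2] rot [ 0.0025  0.0001 -0.0001] yawnow 82.1 j6 -0.05 pos [ 0.585  -0.0074  0.2185]
```

```bash
python3 -m jog '[[1,0,-1,3,0,0,0],[1,0,-1,6,0,0,0],[1,0,-1,9,0,0,0],[1,0,-1,11,0,0,0],[1,0,-1,13,0,0,0],[1,0,-1,14,0,0,0],[1,0,-1,15,0,0,0],[1,0,-1,15,0,0,0]]'|egrep 'eef|contact|open'; python3 -m jog '[[1,0,0,0.5,0,0,0],[1,0,0,1,0,0,0],[1,0,0,1,0,0,0]]'|egrep 'eef|contact|open'
```

```text
eef_pos: [0.5832, -0.0072, 0.2028]
contact_force: [-1.8, -0.4, 2.5]
opening: 0.711
eef_pos: [0.5833, -0.0072, 0.2028]
contact_force: [-5.0, -0.9, 6.1]
opening: 0.714
```

```bash
python3 -m jog '[[0,0,0,-2,0,0,0],[0,0,0,-2,0,0,0],[0,0,0,-2,0,0,0],[0,0,0,-2,0,0,0],[0,-20,0,-52,0,0,0],[0,-65,0,-102,0,0,0],[0,-65,0,-142,0,0,0],[0,-65,0,-142,0,0,0],[0,-65,0,-142,0,0,0],[0,-65,0,-142,0,0,0],[0,-65,0,-142,0,0,0]]'|egrep 'eef|contact|open'
python3 - <<'E'
from h import *
c=cam("wrist");cv2.imwrite("pics/w14.png",c["image"][:330,130:530])
for k in blobs(terr(c),5000): print(k[:,0].mean(0).round(),rect(c,k,.212))
go(.6225,.215,.28,94)
c=cam("scene")
for k in blobs(terr(c)): print(k[:,0].mean(0).round(), rect(c,k,0.03))
E
```

```text
eef_pos: [0.5735, -0.0708, 0.3401]
contact_force: [-0.5, -0.2, -0.1]
opening: 1.005
[319. 114.] [584.7  -5.1  61.8 118.8  -7.8]
shift [289.8   9.6  60.4] rot [-0.0044 -0.0012 -0.2071] yawnow 82.1 j6 -0.16 pos [ 0.5736 -0.0708  0.3402]
[288. 378.] [ 3.498e+02  3.207e+02  5.960e+01  1.155e+02 -1.000e-01]
[230. 288.] [616.3 281.4  85.3 130.9   4.1]
[334. 210.] [ 678.6 -106.   166.8  365.1   49.4]
```

```bash
python3 -m jog '[[0,290,10,0,0,0,-0.207],[0,290,10,0,0,0,-0.207],[0,290,10,0,0,0,-0.207],[0,290,10,0,0,0,-0.207],[0,290,10,60,0,0,-0.207],[0,290,10,60,0,0,-0.207],[0,290,10,60,0,0,-0.207],[0,290,10,60,0,0,-0.207],[0,290,10,60,0,0,-0.207],[0,290,10,60,0,0,-0.207],[0,290,10,60,0,0,-0.207]]'|egrep 'eef'
python3 - <<'E'
from h import *
c=cam("wrist");cv2.imwrite("pics/w15.png",c["image"])
B=[rect(c,k,.042) for k in blobs(terr(c),1500)];print(B)
b=min(B,key=lambda r:abs(r[0]-618)+abs(r[1]-280))
go(b[0]/1e3,b[1]/1e3,.030,90+b[4])
E
```

```text
eef_pos: [0.6248, 0.213, 0.2848]
[array([584.1,   6.2,  84.1, 108.7,  -7.5]), array([623.7, 279.8,  61.2, 118.8,   4.1]), array([ 3.851e+02,  3.076e+02,  5.530e+01,  1.033e+02, -2.000e-01])]
shift [ 66.5   2.9 254.6] rot [ 0.0023 -0.0001 -0.0043] yawnow 93.9 j6 0.11 pos [0.6247 0.2131 0.2846]
```

```bash
python3 -m jog '[[0,66.5,3,50,0,0,0],[0,66.5,3,100,0,0,0],[0,66.5,3,150,0,0,0],[0,66.5,3,200,0,0,0],[0,66.5,3,230,0,0,0],[0,66.5,3,254,0,0,0],[0,66.5,3,254,0,0,0],[0,66.5,3,254,0,0,0],[0,66.5,3,254,0,0,0],[0,66.5,3,254,0,0,0],[0,66.5,3,254,0,0,0],[0,66.5,3,254,0,0,0]]'|egrep 'eef|contact|open'; python3 -m jog '[[1,0,0,0,0,0,0],[1,0,0,0,0,0,0],[1,0,0,0,0,0,0],[1,0,0,0,0,0,0],[1,0,0,0,0,0,0]]' 40|egrep 'eef|contact|open'; python3 -m jog '[[1,0,0,-50,0,0,0],[1,0,0,-100,0,0,0],[1,0,0,-150,0,0,0],[1,0,0,-200,0,0,0],[1,0,0,-250,0,0,0],[1,0,0,-270,0,0,0],[1,0,0,-270,0,0,0],[1,0,0,-270,0,0,0],[1,0,0,-270,0,0,0]]'|egrep 'eef|contact|open'; python3 -c "
from h import *
go(.5847,-.0060,.300,82.2)"
```

```text
eef_pos: [0.6232, 0.2811, 0.0304]
contact_force: [-0.0, 0.0, 0.7]
opening: 1.0
eef_pos: [0.623, 0.2811, 0.0295]
contact_force: [0.9, 0.2, 2.4]
opening: 0.718
eef_pos: [0.621, 0.2805, 0.2944]
contact_force: [-0.1, 0.4, -2.2]
opening: 0.717
shift [-283.3  -56.    -4.8] rot [-0.007   0.0022  0.2051] yawnow 94.0 j6 0.21 pos [0.621  0.2805 0.2944]
```

```bash
python3 -m jog '[[1,-281,-56,-5,0,0,0.205],[1,-281,-56,-5,0,0,0.205],[1,-281,-56,-5,0,0,0.205],[1,-281,-56,-5,0,0,0.205],[1,-281,-56,-5,0,0,0.205],[1,-281,-56,-5,0,0,0.205],[1,-281,-56,-5,0,0,0.205],[1,-281,-56,-5,0,0,0.205],[1,-281,-56,-5,0,0,0.205],[1,-281,-56,-5,0,0,0.205],[1,-281,-56,-5,0,0,0.205]]'|egrep 'eef|contact|open'; python3 -m jog '[[1,0,0,20,0,0,0],[1,0,0,40,0,0,0],[1,0,0,50,0,0,0],[1,0,0,50,0,0,0],[1,0,0,50,0,0,0],[1,0,0,50,0,0,0]]'|egrep 'eef|contact|open'; python3 -c "
from h import *
go(.5848,-.0038,.2355,82.2)"
```

```text
eef_pos: [0.586, -0.002, 0.3036]
contact_force: [1.2, -0.1, -2.5]
opening: 0.719
eef_pos: [0.5867, -0.0033, 0.2555]
contact_force: [-0.2, 0.8, -2.3]
opening: 0.716
shift [-0.8 -1.9 20. ] rot [0.0025 0.0001 0.0003] yawnow 82.2 j6 -0.04 pos [ 0.5867 -0.0033  0.2555]
```

```bash
python3 -m jog '[[1,-0.5,-2,5,0,0,0],[1,-0.5,-2,9,0,0,0],[1,-0.5,-2,13,0,0,0],[1,-0.5,-2,15,0,0,0],[1,-0.5,-2,17,0,0,0],[1,-0.5,-2,19,0,0,0],[1,-0.5,-2,19,0,0,0],[1,-0.5,-2,19,0,0,0]]'|egrep 'eef|contact|open'; python3 -m jog '[[1,0,0,1,0,0,0],[1,0,0,1.5,0,0,0],[1,0,0,1.5,0,0,0]]'|egrep 'eef|contact|open'
```

```text
eef_pos: [0.584, -0.0035, 0.2351]
contact_force: [1.4, 0.4, -1.3]
opening: 0.717
eef_pos: [0.5842, -0.0036, 0.235]
contact_force: [-2.0, -0.4, 5.7]
opening: 0.713
```

```bash
python3 -m jog '[[0,0,0,-2,0,0,0],[0,0,0,-2,0,0,0],[0,0,0,-2,0,0,0],[0,0,0,-2,0,0,0],[0,-20,0,-52,0,0,0],[0,-65,0,-102,0,0,0],[0,-65,0,-122,0,0,0],[0,-65,0,-122,0,0,0],[0,-65,0,-122,0,0,0],[0,-65,0,-122,0,0,0],[0,-65,0,-122,0,0,0]]'|egrep 'eef|contact|open'
python3 - <<'E'
from h import *
c=cam("wrist");cv2.imwrite("pics/w16.png",c["image"][:330,130:530])
for k in blobs(terr(c),5000): print(k[:,0].mean(0).round(),rect(c,k,.248))
go(.375,.245,.28,90)
c=cam("scene");cv2.imwrite("pics/s2.png",c["image"])
for k in blobs(terr(c)): print(k[:,0].mean(0).round(), rect(c,k,0.012))
E
```

```text
eef_pos: [0.5745, -0.0672, 0.3531]
contact_force: [-0.3, 0.6, 0.2]
opening: 0.996
[318. 119.] [585.1  -4.6  61.6 118.6  -7.7]
shift [ 282.4 -239.6   74.4] rot [-0.0035 -0.0009 -0.1352] yawnow 82.3 j6 -0.16 pos [ 0.5746 -0.0672  0.3533]
[288. 378.] [ 3.583e+02  3.150e+02  6.090e+01  1.184e+02 -2.000e-01]
[334. 204.] [ 721.1 -149.   180.8  449.6   49.1]
```

View pics/s2.png

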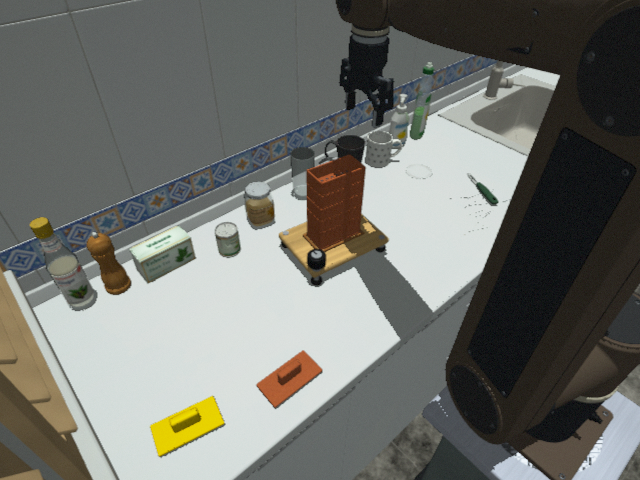

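The stack of drip tray and four growing trays stands upright at (336,205). Of the two lid shapes, the terracotta one at (290,377) fits and the yellow one at (187,425) is excluded, so I look at the terracotta one from near.

```bash
python3 -m jog '[[0,282,-248,0,0,0,-0.135],[0,282,-248,0,0,0,-0.135],[0,282,-248,0,0,0,-0.135],[0,282,-248,0,0,0,-0.135],[0,282,-248,0,0,0,-0.135],[0,282,-248,0,0,0,-0.135],[0,282,-248,0,0,0,-0.135],[0,282,-248,75,0,0,-0.135],[0,282,-248,75,0,0,-0.135],[0,282,-248,75,0,0,-0.135],[0,282,-248,75,0,0,-0.135],[0,282,-248,75,0,0,-0.135]]'|egrep 'eef'
python3 - <<'E'
from h import *
c=cam("wrist");cv2.imwrite("pics/w17.png",c["image"])
B=[rect(c,k,.012) for k in blobs(terr(c),1500)];print(B)
b=min(B,key=lambda r:abs(r[0]-358)+abs(r[1]-315))
go(b[0]/1e3,b[1]/1e3,.033,90+b[4])
E
```

```text
eef_pos: [0.369, 0.2451, 0.2826]
[array([ 3.629e+02,  3.131e+02,  6.090e+01,  1.183e+02, -2.000e-01])]
shift [ 67.8  -7.3 249.9] rot [ 0.0036 -0.0012  0.0015] yawnow 89.9 j6 0.36 pos [0.3691 0.245  0.2828]
```

View pics/w17.png

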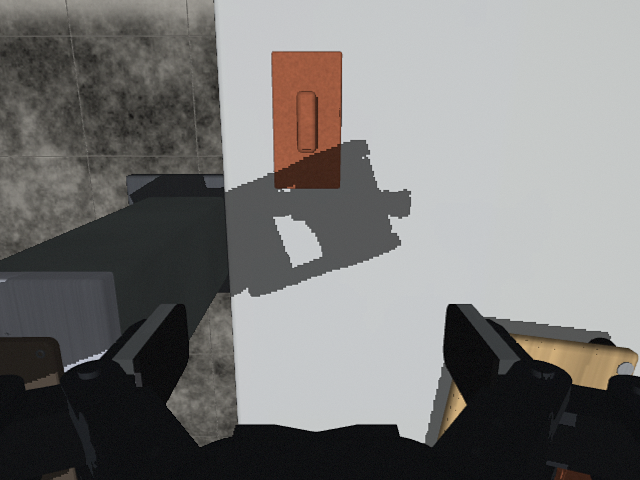

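The picture shows the terracotta lid alone at (307,120), with its handle at (307,121) running along its length.

```bash
python3 -m jog '[[0.4,68,-7,50,0,0,0],[0.4,68,-7,100,0,0,0],[0.4,68,-7,150,0,0,0],[0.4,68,-7,200,0,0,0],[0.4,68,-7,230,0,0,0],[0.4,68,-7,249,0,0,0],[0.4,68,-7,249,0,0,0],[0.4,68,-7,249,0,0,0],[0.4,68,-7,249,0,0,0],[0.4,68,-7,249,0,0,0],[0.4,68,-7,249,0,0,0],[0.4,68,-7,249,0,0,0]]'|egrep 'eef|contact|open'; python3 -m jog '[[1,0,0,0,0,0,0],[1,0,0,0,0,0,0],[1,0,0,0,0,0,0],[1,0,0,0,0,0,0],[1,0,0,0,0,0,0]]' 40|egrep 'eef|contact|open'; python3 -m jog '[[1,0,0,-50,0,0,0],[1,0,0,-100,0,0,0],[1,0,0,-150,0,0,0],[1,0,0,-200,0,0,0],[1,0,0,-250,0,0,0],[1,0,0,-300,0,0,0],[1,0,0,-300,0,0,0],[1,0,0,-300,0,0,0],[1,0,0,-300,0,0,0]]'|egrep 'eef|contact|open'; python3 -c "
from h import *
go(.5851,-.0046,.330,82.3)"
```

```text
eef_pos: [0.3613, 0.3135, 0.0325]
contact_force: [0.8, -0.2, -0.5]
opening: 0.602
eef_pos: [0.361, 0.3132, 0.0318]
contact_force: [0.0, 0.2, 2.1]
opening: 0.186
eef_pos: [0.3597, 0.3126, 0.3285]
contact_force: [0.3, 0.3, -3.8]
opening: 0.182
shift [-316.9  225.7   -1.8] rot [-0.0045  0.0029  0.1334] yawnow 89.9 j6 0.5 pos [0.3597 0.3126 0.3285]
```

```bash
python3 -m jog '[[1,-317,225,-2,0,0,0.133],[1,-317,225,-2,0,0,0.133],[1,-317,225,-2,0,0,0.133],[1,-317,225,-2,0,0,0.133],[1,-317,225,-2,0,0,0.133],[1,-317,225,-2,0,0,0.133],[1,-317,225,-2,0,0,0.133],[1,-317,225,-2,0,0,0.133],[1,-317,225,-2,0,0,0.133],[1,-317,225,-2,0,0,0.133],[1,-317,225,-2,0,0,0.133],[1,-317,225,-2,0,0,0.133]]'|egrep 'eef|contact|open'; python3 -m jog '[[1,0,0,20,0,0,0],[1,0,0,40,0,0,0],[1,0,0,46,0,0,0],[1,0,0,46,0,0,0],[1,0,0,46,0,0,0],[1,0,0,46,0,0,0]]'|egrep 'eef|contact|open'; python3 -c "
from h import *
go(.5851,-.0046,.2738,82.3)"
```

```text
eef_pos: [0.5846, -0.0028, 0.3327]
contact_force: [0.1, -0.6, -3.5]
opening: 0.18
eef_pos: [0.586, -0.004, 0.2892]
contact_force: [-0.3, -0.3, -2.8]
opening: 0.182
shift [-0.7 -0.9 15.4] rot [0.0028 0.0001 0.0008] yawnow 82.3 j6 -0.05 pos [ 0.586  -0.004   0.2892]
```

```bash
python3 -m jog '[[1,-0.7,-1,3,0,0,0],[1,-0.7,-1,6,0,0,0],[1,-0.7,-1,9,0,0,0],[1,-0.7,-1,11,0,0,0],[1,-0.7,-1,13,0,0,0],[1,-0.7,-1,14.5,0,0,0],[1,-0.7,-1,14.5,0,0,0],[1,-0.7,-1,14.5,0,0,0]]'|egrep 'eef|contact|open'; python3 -m jog '[[1,0,0,1,0,0,0],[1,0,0,1.5,0,0,0],[1,0,0,1.5,0,0,0]]'|egrep 'eef|contact|open'
```

```text
eef_pos: [0.5844, -0.0047, 0.2733]
contact_force: [-0.7, 0.5, -0.7]
opening: 0.18
eef_pos: [0.5845, -0.0047, 0.2732]
contact_force: [-2.9, 0.2, 4.7]
opening: 0.179
```

Seated at the expected height. Release, retreat and check.

```bash
python3 -m jog '[[0.4,0,0,-1.5,0,0,0],[0.4,0,0,-1.5,0,0,0],[0.4,0,0,-1.5,0,0,0],[0.4,0,0,-1.5,0,0,0],[0.4,0,0,-50,0,0,0],[0.4,-40,0,-90,0,0,0],[0.4,-90,0,-110,0,0,0],[0.4,-90,0,-110,0,0,0],[0.4,-90,0,-110,0,0,0],[0.4,-90,0,-110,0,0,0]]'|egrep 'time|eef|contact|open'
python3 - <<'E'
from h import *
c=cam("wrist");a=c["image"][:330,130:530]
for k in blobs(terr(c),5000): print(k[:,0].mean(0).round(),rect(c,k,.254))
s=cam("scene")["image"][120:320,230:430];s=cv2.resize(s,(330,330),interpolation=cv2.INTER_CUBIC)
cv2.imwrite("pics/end.png",np.hstack([a,s]))
E
```

```text
time: 77.05
eef_pos: [0.572, -0.0933, 0.38]
contact_force: [-1.0, 0.7, 0.2]
opening: 0.6
[317.  91.] [584.1 -13.8  61.5 100.1  -7.7]
```

View pics/end.png

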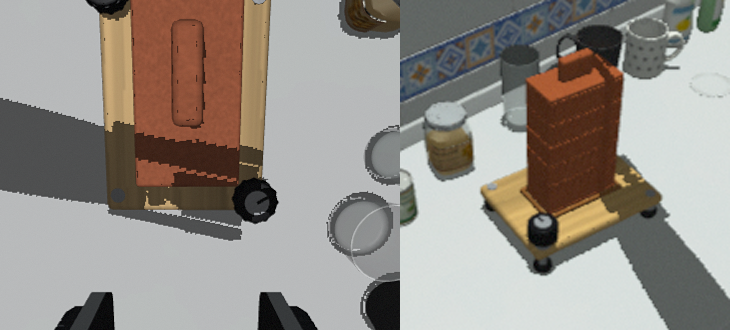

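The lid covers the top rim squarely (left half, columns 134–240), and the stack stands straight and level in the scene crop on the right. The gripper is clear of everything.

```bash
python3 -c "
from plant import workorder
print(workorder.sign_off())"
```

```text
the job is handed in; nothing more can be done
None
```

I handed the job in at about 77 s: both feet are screwed down and the stand probed level to about 0.3 mm at the feet (I ran no separate rocking test), with the drip tray in the pocket, all four growing trays nested on it and the terracotta lid seated on top.

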